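# Shut off the water at the counter's filter box

## Robot

A 7-joint arm with a two-finger parallel gripper is mounted at the origin on a cart in front of the work surface, level with it; the furniture and walls round the work are solid. World frame = base frame: x ahead of the robot, y to its left, z up, the work surface at z = 0. Lengths are in mm, angles in rad, forces in N, time in s.
With the tool pointing down it reaches from about 425 to 925 mm from the base axis. Payload 6.8 kg.
Tool frame: the origin (TCP) lies at the very end of the fingers, on their centre line; the grasp point (between the pads) lies 19 mm behind it (env.hold_point_z is the distance from the TCP to the grasp point, in mm); z points along the fingers, y is the direction in which the jaws open and shut (so a half turn about z gives the same grasp; the last joint's range is limited). The gripper opens to 88 mm and grips with 3 to 60 N. Pads are 20 mm wide; open, the fingers measure 115 mm over their backs; the gripper's body (75 mm by 178 mm) begins 61 mm behind the grasp point.
Start: joints at [-1.368, 0.477, 0.022, 1.555, -0.011, 1.109, -0.083], TCP at [206.425, 642.679, 222.664] pointing down, gripper open.
Joint ranges: [-2.96, 2.96], [-0.34, 2.1], [-1.41, 1.46], [0.24, 2.44], [-1.37, 4.51], [0.17, 1.92], [-2.96, 2.96]. Speed limits (rad/s): [2.39, 2.39, 3.14, 3.14, 3.14, 3.14, 3.14].

## Interface

Orientations are given as a unit quaternion [w, x, y, z].
In Python, from plant import env gives the robot as it stands.
- The arm moves only by the shell command python3 -m inch 'ROWS'. ROWS is JSON, a list that holds one entry, the list of rows, each a list of 7 numbers: the closure, from 0 (fully open) to 1 (shut), then the shift along the tool's x, y, z in m, then the turn, a rotation vector about the tool's x, y, z in rad. A call has exactly 10 rows; each row shifts and turns the pose as measured when the row begins, along the tool's axes as they then stand; what a row does not reach is not made up. A row lasts 1/8 s, in which the tool goes at most 62.5 mm and 10.7 degrees, less where a joint would pass 70% of its speed; a pose out of reach is approached as far as the arm can. A call with a gripper value outside its range is refused whole. The fingers move at their own pace and stop on an object; the grip force is fixed at half the most. Time passes only in rows, so rows that do not move let the fingers close, or fill a call up. It gives the time, the measured TCP pose, the force and the opening at its end, in the units of the state.
- env.state(): the state, without advancing time (a new reading comes with each control period).
- env.read_camera(name): name is "scene" or "top" or "wrist"; returns (picture, depth): 480x640x3 uint8, blue, green, red; 480x640 float32, mm along the optical axis (not along the pixel's ray), 0 where there is no reading.
- env.get_calibration(name): a dict with "intrinsics" (3x3 intrinsics, pixels), "dist_coeffs" ([k1, k2, p1, p2, k3] as OpenCV has them; the pictures are not rectified), "R" (3x3) and "t" (3): a world point X has camera coordinates R X + t. Camera axes: x right, y down, z forward; pixel columns grow to the right and rows downward; lengths in mm; the calibration is good to about 2 mm. A picture is of the moment at which its call begins: read the wrist's pose just before it. get_calibration takes no time and is no camera call; for the wrist camera it gives the pose at the moment of the call.
- env.finish_job(): hands the job in, once; it reports no verdict.
The state is a dict: "t": time; "joint_pos": joint angles; "qvel": joint speeds; "joint_efforts": joint torques, N m; "ee_pos": TCP position; "tcp_rot": TCP orientation; "force": force on the tool from outside, world axes, zero at the start; "torque": the same for the moment, N m; "gripper_width": finger opening in mm.
Only numpy, scipy, OpenCV 4.12 (cv2) and the standard library are available. Lean on these libraries where they do the work, as an engineer would, in place of code of your own. Each camera call takes 0.05 s, during which the arm holds its last target.

## Task

The water filter is due for a change, so shut off its water: unlock the sloped white panel of the steel filter box by pressing in its black latch knob and giving it a full quarter turn anticlockwise, swing the panel up until it stands about upright, and turn the valve handle inside fully home to closed, crosswise to the copper pipe. Leave the panel standing open, and do not disturb the milk jug, the coffee tamper and the sauce bottle by the box.

Things in the scene. Friction and masses are not known exactly. Their poses are not given: they have to be found in the camera images.
- filter_box: fixed brushed-steel box, 210 deep (x), 250 wide (y), 185 mm high. Origin: centre of its underside; it stands turned, its front to the robot's right; own x from its front to its back, z up. The front wall (x = -106) is 79 mm high; from there a white panel slopes up at 38 degrees to a hinge at x = 30, z = 185 mm. Flat top behind, with an 18 mm high gauge at x = 75, y = 70. Copper pipe ends leave both sides and go down at y = +-152 mm
- panel (a joint): panel angle about its upper edge (rad): 0 shut, positive as the free lower edge is lifted up and back; 0.66 level, 2.23 upright, 2.35 stop. A stiff hinge (0.36 N m friction) holds it at any angle. Panel: 0.26 kg, 172 mm hinge to free edge, 248 wide, 3.5 thick, 6 mm lip turned down at the free edge. Locked it has 1 degree of play; the cam clears when the knob has turned over 55 degrees
- latch_knob (a joint): turn of the latch knob (rad): 0 locked, 1.57 released (stop); positive anticlockwise seen from outside. Push-and-turn cam latch: at both ends a cross pin sits in a notch, so it turns no more than 0.1 to 0.15 rad unless pressed in at least 6.5 mm; keep it pressed while it turns; it springs out again at the end. Friction 0.06 N m
- latch_press (a joint): how far the latch knob is pressed in along its axis (m): 0 out, 0.009 stop; the spring resists with 3 N at 0 and 11 N at 0.009
- latch_grip (a point): on the latch knob's axis, 36 mm out from the panel's underside plane, 126 mm down the slope from the hinge; 10 mm under the knob's top. The knob is a black wing 42 long, 13 thick, from 18 to 46 mm above that plane, on a 17 mm neck (42 mm rosette below, top at 5.5 mm). Axes turn with it: x along the wing, z out along the axis, square to the panel. Locked, the wing lies up and down the slope; released, level
- panel_hinge (a point): middle of the panel's hinge line, in its underside plane. Axes (they move with the panel): x from the free edge to the hinge, y along the hinge, to the left for one who faces the panel, z square out of the panel's outer face. With the panel shut this is the 'slope frame' used below: x up the slope, z out of the panel, 38 degrees from vertical
- panel_edge (a point): middle of the panel's free edge, 172 mm from the hinge; moves with the panel
- valve_lever (a joint): angle of the ball valve's handle (rad): 0 open, along the pipe, pointing along the box's +y; positive is clockwise seen from outside; 1.57 closed (stop), pointing up the slope. Starts at 0 to 0.3. Friction 0.22 N m
- valve_stem (a point): centre of the valve handle on its stem: slope frame x = -100, y = 0, z = -25 mm (25 mm below the shut panel's underside); stem along the slope frame's z. The 18 mm pipe runs along y 30 mm deeper, valve body 34 mm. The opening above is 225 mm wide (y) and runs from x = -155 (a flange there, 17 mm wide, z = -6 to -2) to x = 0
- valve_tip (a point): outer end of the valve handle at mid-thickness, 78 mm from the stem. From 26 to 78 mm out it has a black sleeve 14 mm wide, 10 mm thick (slope frame z = -30 to -20 mm); nearer the stem a 3 mm strap
- milk_jug: steel milk jug, 103 x 69 mm, 92 high, in front of the panel on its -y side; origin at the centre of its underside; not to be disturbed
- sauce_bottle: cream-coloured squeeze bottle, 57 mm wide, 205 high, standing behind the box; origin at the centre of its underside; not to be disturbed
- coffee_tamper: coffee tamper standing on its steel foot, dark wooden handle up, 58 mm wide, 98 high, in front of the panel; origin at the centre of its underside; not to be disturbed

How it is judged (in metres and radians):
On the way, in this order (a step that is already met when the one before it is completed fails the run):
1. the latch knob is turned to released while the panel is still down (value of joint latch_knob above 1.4 rad and value of joint panel below 0.5 rad), for 0.1 s.
2. the panel is swung up past square to the slope (over 1.8 rad) (value of joint panel above 1.8 rad), for 0.2 s.
At the end, for the whole second after the job is handed in: The latch knob is at released (over 1.4 rad), the panel stays open at more than 1.8 rad (103 degrees) and at rest, and the valve handle is closed to within 5 degrees of its stop (over 1.48 rad) and at rest (value of joint latch_knob above 1.4 rad and value of joint panel above 1.8 rad and velocity of joint panel between -0.05 and 0.05 rad/s and value of joint valve_lever above 1.48 rad and velocity of joint valve_lever between -0.05 and 0.05 rad/s); the robot touches nothing.
It fails at once if the milk jug, the coffee tamper or the sauce bottle is shifted by more than 3 cm or tipped over (distance of any of milk_jug, coffee_tamper, sauce_bottle from where it was at the start of the episode above 0.03 m or angle between any of milk_jug, coffee_tamper, sauce_bottle's own z axis and vertical above 0.35 rad).
It also fails if it takes over 67 s, if anything falls off the work surface, if the arm or the gripper's body presses on something with over 40 N, if the wrist force passes 120 N, or if a joint passes its speed limit or range.

## Working session

There is one attempt and no reset: what is moved stays moved. The work goes in short steps, Python scripts to look and compute and a shell command to move; the robot and the scene stay as the last step left them, time stands still between calls to the robot, and variables do not carry over. Pictures are saved under pics/ and viewed, and the job is handed in when it is done.

```bash
ls; mkdir -p pics; python3 - <<'E'
from plant import env
import cv2,numpy as np
s=env.state();print(s)
for n in("scene","top","wrist"):
    im,d=env.read_camera(n);cv2.imwrite(f"pics/{n}0.png",im);np.save(f"pics/{n}0.npy",d)
    c=env.get_calibration(n);print(n,c)
E
```

```text
pics
{'t': 0.0, 'joint_pos': array([-1.36808571,  0.47779722,  0.02235511,  1.55642494, -0.0115156 ,
        1.10930269, -0.08311937]), 'qvel': array([ 8.67096432e-04, -7.89830374e-04,  4.43978554e-04, -6.70998493e-04,
        3.36084001e-04, -1.17947859e-05, -1.31968338e-03]), 'joint_efforts': array([ 6.23971027e-04, -5.82863653e+01,  1.53496541e+00, -2.72605312e+01,
       -5.42757777e-02,  1.71107263e-02,  1.70694402e-04]), 'ee_pos': array([206.27250912, 642.08554012, 221.69515111]), 'tcp_rot': array([-7.65524961e-05,  1.54789421e-01,  9.87947074e-01, -8.98704721e-04]), 'force': array([-0.9032584 , -0.77761343,  0.26322937]), 'torque': array([0.02178326, 0.0106274 , 0.0235857 ]), 'gripper_width': 87.89616913546331}
scene {'intrinsics': array([[612.42857077,   0.        , 319.79499784],
       [  0.        , 612.42857077, 242.84967145],
       [  0.        ,   0.        ,   1.        ]]), 'dist_coeffs': array([-0.11914006,  0.        ,  0.        ,  0.        ,  0.        ]), 'R': array([[ 0.71125643, -0.70257632, -0.02237849],
       [-0.3166112 , -0.29177427, -0.90256585],
      
[... 342 characters left out ...]
   , 0.        ]), 'R': array([[-0.0941607 , -0.99554394,  0.00510189],
       [-0.9722632 ,  0.09085426, -0.2155221 ],
       [ 0.21409819, -0.02525409, -0.97648563]]), 't': array([ 74.7588494 , 558.40490024, 850.31621913])}
wrist {'intrinsics': array([[346.89586544,   0.        , 317.37050934],
       [  0.        , 346.89586544, 248.06195752],
       [  0.        ,   0.        ,   1.        ]]), 'dist_coeffs': array([-0.04396954,  0.        ,  0.        ,  0.        ,  0.        ]), 'R': array([[ 0.30521354,  0.9522831 , -0.00125967],
       [ 0.90701097, -0.29029998,  0.30505251],
       [ 0.29013066, -0.09424869, -0.9523347 ]]), 't': array([-673.94201217,  -37.9431391 ,  391.83450482])}
```

View pics/scene0.png

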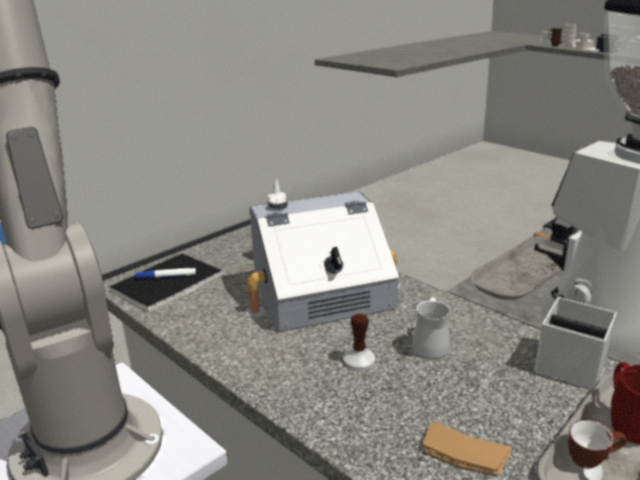

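View pics/top0.png

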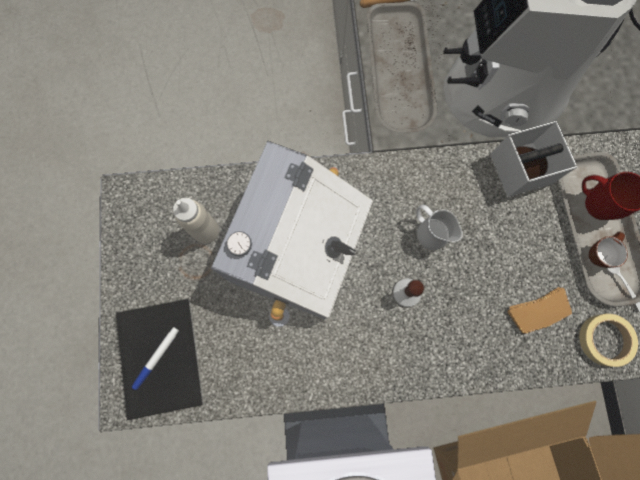

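View pics/wrist0.png

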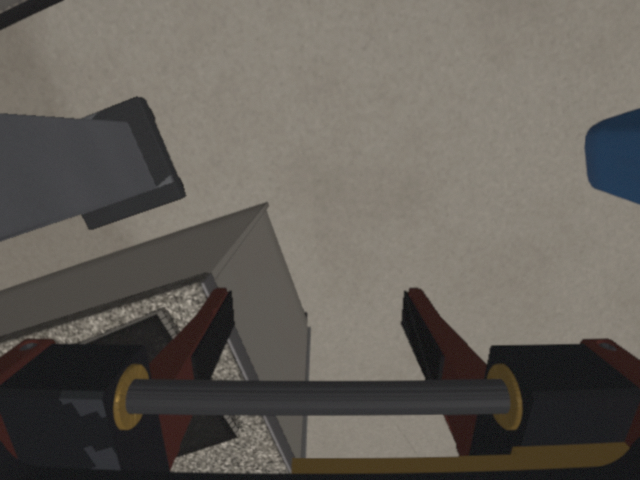

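```bash
cat > h.py <<'E'
import numpy as np,cv2
from scipy.spatial.transform import Rotation as Ro
def cloud(d,c):
    h,w=d.shape
    u,v=np.meshgrid(np.arange(w),np.arange(h))
    p=cv2.undistortPoints(np.stack([u,v],-1).reshape(-1,1,2).astype(float),c["intrinsics"],c["dist_coeffs"]).reshape(h,w,2)
    P=np.dstack([p*d[...,None],d])
    return (P-c["t"])@c["R"]
E
python3 - <<'E'
from h import *
from plant import env
for n in("top","scene"):
    im=cv2.imread(f"pics/{n}0.png");d=np.load(f"pics/{n}0.npy");c=env.get_calibration(n)
    P=cloud(d,c)
    hsv=cv2.cvtColor(im,cv2.COLOR_BGR2HSV)
    m=((hsv[...,1]<30)&(hsv[...,2]>195)&(d>0)).astype(np.uint8)
    k,l,st,ce=cv2.connectedComponentsWithStats(m)
    i={"top":l[215,320],"scene":l[240,300]}[n]
    print(n,i,st[i],ce[i])
    mm=l==i
    X=P[mm]; 
    for _ in range(3):
        cen=np.median(X,0);nn=np.linalg.svd(X-X.mean(0),full_matrices=False)[2][2];nn*=np.sign(nn[2])
        r=(X-X.mean(0))@nn; X=X[abs(r)<4]
    print("normal",nn,"tilt",np.degrees(np.arccos(nn[2])),"mean",X.mean(0),"std",r.std())
    h=nn[:2]/np.linalg.norm(nn[:2]);bx=-h;by=np.array([-bx[1],bx[0]])
    print("box x",bx,"yaw",np.arctan2(bx[1],bx[0]))
    B=np.c_[X[:,:2]@bx,X[:,:2]@by,X[:,2]]
    print(np.percentile(B,[.3,1,50,99,99.7],axis=0))
    r=cv2.minAreaRect(np.stack(np.nonzero(mm)[::-1],-1).astype(np.float32))
    # blk knob
    print("box",r)
    hf=(X.mean(0)-0)
    D=(P-X.mean(0))@nn
    # points standing out of panel
    k=(D>8)&(D<60)&(d>0)&(abs((P-X.mean(0))@np.r_[by,0])<60)&(np.linalg.norm(P-X.mean(0),axis=-1)<110)&(im.max(-1)<70)
    K=P[k];print("knob n",k.sum(),K.mean(0),"max",np.percentile(D[k],[5,50,95,99]))
    top=K[D[k]>np.percentile(D[k],95)-5];print("knobtop",top.mean(0),len(top))
E
```

```text
top 49 [ 254  156  118  161 9256] [314.67837079 239.54235091]
normal [-0.27496197 -0.55129246  0.78770079] tilt 38.02883666585012 mean [551.37052675  26.37965907 136.59135514] std 1.2248971161215247
box x [0.44632481 0.89487103] yaw 1.1081421669809457
[[ 199.10750185 -607.20560241   79.8857384 ]
 [ 200.22063949 -605.57953527   81.5637191 ]
 [ 272.239847   -478.11516214  138.56104782]
 [ 334.44549572 -364.86222025  186.57398675]
 [ 335.98559496 -363.52328816  187.68274954]]
box ((316.77215576171875, 235.94674682617188), (82.30770111083984, 140.07693481445312), 22.619861602783203)
knob n 28 [525.91414217 -21.49595422 135.71291034] max [17.58186363 33.55470498 41.26393364 42.17988582]
knobtop [523.66295083 -26.55115438 140.20615986] 13
scene 4 [ 258  194  140  105 9118] [326.38977846 248.38133363]
normal [-0.05374431 -0.28996244  0.95552778] tilt 17.15160774660614 mean [548.64371308  22.21252766 130.58820475] std 1.6318988391685518
box x [0.18224518 0.98325312] yaw 1.3875269324325374
[[  64.63019294 -650.11684373  111.18571699]
 [  65.93382615 -649.11069632  112.20295302]
 [ 125.2302166  -527.74788957  131.49204108]
 [ 175.77092791 -427.3720105   148.37558295]
 [ 177.357263   -426.13323854  148.67834397]]
box ((327.30767822265625, 244.53846740722656), (90.60565185546875, 126.29879760742188), 78.69007110595703)
knob n 97 [523.49669279 -25.99753719 136.55633271] max [10.60724061 20.3458405  31.27857766 32.50870005]
knobtop [527.03544359 -22.01488646 146.87856933] 25
```

```bash
cat >> h.py <<'E'
bx=np.array([.44632,.89487,0]);by=np.array([-.89487,.44632,0]);bz=np.array([0,0,1.])
O=307.3*bx-485.3*by
a=np.radians(38)
sx=np.cos(a)*bx+np.sin(a)*bz; sz=-np.sin(a)*bx+np.cos(a)*bz; sy=by
H=O+30*bx+185*bz
def box(x,y,z): return O+x*bx+y*by+z*bz
def slope(x,y,z): return H+x*sx+y*sy+z*sz
def proj(X,c):
    return cv2.projectPoints(np.atleast_2d(X).astype(float),cv2.Rodrigues(c["R"])[0],c["t"],c["intrinsics"],c["dist_coeffs"])[0].reshape(-1,2)
def pan(th,x,y,z): # panel frame point at angle th (x<0 toward free edge)
    px=np.cos(a-th)*bx+np.sin(a-th)*bz; pz=-np.sin(a-th)*bx+np.cos(a-th)*bz
    return H+x*px+y*by+z*pz
E
python3 - <<'E'
from h import *
from plant import env
print("O",O,"H",H,"grip",slope(-126,0,36))
for n in("top","scene"):
    im=cv2.imread(f"pics/{n}0.png");d=np.load(f"pics/{n}0.npy");c=env.get_calibration(n);P=cloud(d,c)
    S=4;x0,y0,w,h=(200,130,200,150) if n=="top" else (240,180,200,150)
    big=cv2.resize(im[y0:y0+h,x0:x0+w],None,fx=S,fy=S,interpolation=cv2.INTER_CUBIC)
    def dr(pts,col,closed=True):
        q=((proj(np.array(pts),c)-[x0,y0]+.5)*S).astype(np.int32)
        cv2.polylines(big,[q],closed,col,1)
    dr([slope(0,124,3.5),slope(0,-124,3.5),slope(-172,-124,3.5),slope(-172,124,3.5)],(0,0,255))
    dr([slope(-126+21,6.5,46),slope(-126+21,-6.5,46),slope(-126-21,-6.5,46),slope(-126-21,6.5,46)],(0,255,0))
    dr([box(104,125,185),box(104,-125,185)],(255,0,0))
    dr([box(-106,125,0),box(-106,-125,0)],(255,0,0))
    cv2.imwrite(f"pics/ov_{n}.png",big)
    # objects: points by height
    B=(P-O)@np.array([bx,by,bz]).T
    m=(d>0)&(P[...,2]>15)&(P[...,2]<230)&(P[...,0]>300)&(P[...,0]<800)&(P[...,1]>-260)&(P[...,1]<330)
    inb=(abs(B[...,1])<170)&(abs(B[...,0])<125)
    m&=~inb
    k,l,st,ce=cv2.connectedComponentsWithStats(m.astype(np.uint8))
    for i in range(1,k):
        if st[i,4]>60:
            X=P[l==i];print(n,ce[i].round(),st[i,4],X.min(0).round(),X.max(0).round(),"boxmean",B[l==i].mean(0).round())
E
```

```text
O [571.434547  58.394455   0.      ] H [584.824147  85.240555 185.      ] grip [530.61716903 -23.44424151 135.79504124]
top [196. 219.] 1310 [594. 224.  15.] [646. 277. 207.] boxmean [184.  47. 125.]
top [438. 227.] 1061 [ 533. -259.   15.] [ 618. -187.   93.] boxmean [-252. -126.   56.]
top [411. 290.] 419 [ 431. -170.   15.] [ 474. -135.   99.] boxmean [-241.   15.   62.]
top [173. 334.] 102 [397. 312.  15.] [425. 330.  33.] boxmean [165. 260.  28.]
scene [276. 190.] 151 [599. 235. 159.] [636. 273. 205.] boxmean [193.  45. 177.]
scene [188. 271.] 74 [392. 310.  16.] [424. 330.  30.] boxmean [163. 264.  24.]
scene [432. 326.] 1619 [ 529. -259.   15.] [ 612. -193.   91.] boxmean [-263. -119.   55.]
scene [359. 336.] 678 [ 431. -173.   15.] [ 466. -137.   97.] boxmean [-251.   16.   58.]
```

View pics/ov_top.png

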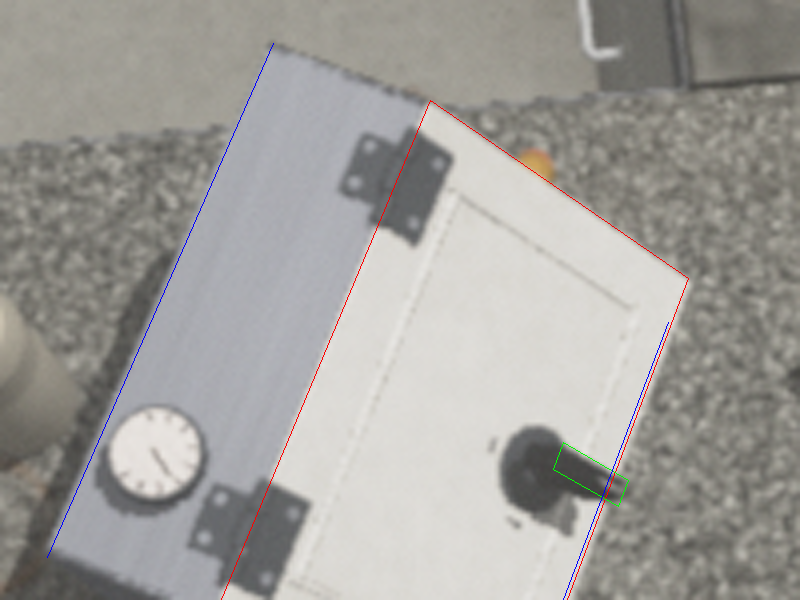

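View pics/ov_scene.png

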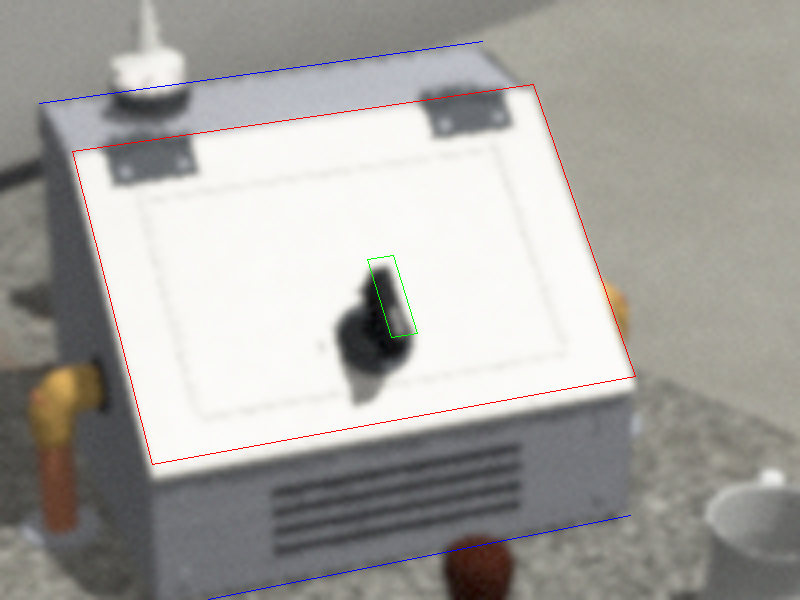

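```bash
cat >> h.py <<'E'
def Rq(q): return Ro.from_quat([q[1],q[2],q[3],q[0]])
def rows(p0,R0,wps,clo):
    "wps list of (p,R); prints rows from p0,R0 through them; mm->m"
    out=[]
    for p,R in wps:
        dl=R0.inv().apply(p-p0)/1000; rv=(R0.inv()*R).as_rotvec()
        out.append([clo]+[round(float(v),4) for v in dl]+[round(float(v),3) for v in rv])
        # follow the rounded row
        p0=p0+R0.apply(out[-1][1:4])*1000; R0=R0*Ro.from_rotvec(out[-1][4:])
    for i in range(0,len(out),10): print("[["+",".join(str(r).replace(" ","") for r in out[i:i+10])+"]]")
def now():
    from plant import env
    s=env.state(); return s["ee_pos"],Rq(s["tcp_rot"]),s
def line(p0,R0,p1,R1,n):
    rv=(R0.inv()*R1).as_rotvec()
    return [(p0+(p1-p0)*k/n, R0*Ro.from_rotvec(rv*k/n)) for k in range(1,n+1)]
Rlock=Ro.from_matrix(np.c_[sx,-by,-sz])
E
python3 - <<'E'
from h import *
p0,R0,s=now()
p1=slope(-126,0,17+150)
rv=(R0.inv()*Rlock).as_rotvec();print(np.degrees(rv),p1)
az0,az1=np.arctan2(p0[1],p0[0]),np.arctan2(p1[1],p1[0]);r0,r1=np.hypot(*p0[:2]),np.hypot(*p1[:2])
n=20;w=[]
for k in range(1,n+1):
    f=k/n;az=az0+(az1-az0)*f;r=r0+(r1-r0)*f;z=p0[2]+(p1[2]-p0[2])*f+130*np.sin(np.pi*f)**.8
    w.append((np.array([r*np.cos(az),r*np.sin(az),z]),R0*Ro.from_rotvec(rv*f)))
rows(p0,R0,w,0)
E
```

```text
[-32.64895323  28.05974005  94.65588276] [494.62072314 -95.61698647 239.02444996]
[[[0,-0.0483,-0.0103,-0.0303,-0.028,0.024,0.083],[0,-0.0472,-0.0092,-0.0236,-0.029,0.025,0.082],[0,-0.0461,-0.0083,-0.0221,-0.028,0.024,0.083],[0,-0.0452,-0.0074,-0.0211,-0.029,0.025,0.082],[0,-0.0441,-0.0067,-0.0203,-0.028,0.024,0.083],[0,-0.0434,-0.006,-0.0194,-0.029,0.025,0.083],[0,-0.0425,-0.0056,-0.0185,-0.028,0.024,0.082],[0,-0.0419,-0.0051,-0.0174,-0.029,0.025,0.083],[0,-0.0413,-0.0048,-0.0165,-0.028,0.024,0.082],[0,-0.0409,-0.0046,-0.0153,-0.029,0.025,0.083]]]
[[[0,-0.0407,-0.0043,-0.0142,-0.028,0.024,0.083],[0,-0.0405,-0.004,-0.0131,-0.029,0.025,0.082],[0,-0.0405,-0.0039,-0.012,-0.028,0.024,0.083],[0,-0.0406,-0.0036,-0.011,-0.029,0.025,0.083],[0,-0.0408,-0.0033,-0.0099,-0.028,0.024,0.082],[0,-0.0411,-0.003,-0.009,-0.029,0.025,0.083],[0,-0.0416,-0.0025,-0.008,-0.028,0.024,0.082],[0,-0.0421,-0.002,-0.0068,-0.029,0.025,0.083],[0,-0.0432,-0.0015,-0.0053,-0.028,0.024,0.083],[0,-0.0474,-0.0008,0.0005,-0.029,0.025,0.082]]]
```

```bash
python3 -m inch '[[[0,-0.048,-0.010,-0.030,-0.028,0.024,0.083],[0,-0.047,-0.009,-0.024,-0.029,0.025,0.082],[0,-0.046,-0.008,-0.022,-0.028,0.024,0.083],[0,-0.045,-0.007,-0.021,-0.029,0.025,0.082],[0,-0.044,-0.007,-0.020,-0.028,0.024,0.083],[0,-0.043,-0.006,-0.019,-0.029,0.025,0.083],[0,-0.042,-0.006,-0.018,-0.028,0.024,0.082],[0,-0.042,-0.005,-0.017,-0.029,0.025,0.083],[0,-0.041,-0.005,-0.016,-0.028,0.024,0.082],[0,-0.041,-0.005,-0.015,-0.029,0.025,0.083]]]'
python3 - <<'E'
from h import *
p0,R0,s=now();print(s["joint_pos"].round(3))
p1=slope(-126,0,17+150)
rows(p0,R0,line(p0,R0,p1,Rlock,10),0)
E
```

```text
t: 1.4
ee_pos: [507.9, 292.0, 356.8]
tcp_rot: [-0.098, 0.541, 0.82, 0.156]
force: [0.6, -0.0, -0.7]
gripper_width: 87.7
[-0.718  0.147  0.315  1.764 -0.428  1.113  0.162]
[[[0,-0.0366,-0.0172,-0.0031,-0.028,0.024,0.081],[0,-0.0378,-0.014,-0.0044,-0.028,0.024,0.08],[0,-0.0386,-0.0108,-0.0057,-0.028,0.024,0.081],[0,-0.0393,-0.0075,-0.0069,-0.028,0.024,0.08],[0,-0.0395,-0.0042,-0.008,-0.028,0.024,0.081],[0,-0.0395,-0.0006,-0.009,-0.029,0.024,0.081],[0,-0.0392,0.0027,-0.0099,-0.028,0.024,0.08],[0,-0.0386,0.0062,-0.0107,-0.028,0.024,0.081],[0,-0.0377,0.0096,-0.0114,-0.028,0.024,0.08],[0,-0.0365,0.0129,-0.012,-0.028,0.024,0.081]]]
```

```bash
python3 -m inch '[[[0,-0.037,-0.017,-0.003,-0.028,0.024,0.081],[0,-0.038,-0.014,-0.004,-0.028,0.024,0.08],[0,-0.039,-0.011,-0.006,-0.028,0.024,0.081],[0,-0.039,-0.008,-0.007,-0.028,0.024,0.08],[0,-0.040,-0.004,-0.008,-0.028,0.024,0.081],[0,-0.040,-0.001,-0.009,-0.029,0.024,0.081],[0,-0.039,0.003,-0.010,-0.028,0.024,0.08],[0,-0.039,0.006,-0.011,-0.028,0.024,0.081],[0,-0.038,0.010,-0.011,-0.028,0.024,0.08],[0,-0.037,0.013,-0.012,-0.028,0.024,0.081]]]'
python3 - <<'E'
from h import *
from plant import env
p0,R0,s=now();print(s["joint_pos"].round(3))
c=env.get_calibration("wrist")
im,d=env.read_camera("wrist");np.save("pics/w1.npy",d);cv2.imwrite("pics/w1raw.png",im)
for pts in([slope(-105,6.5,46),slope(-105,-6.5,46),slope(-147,-6.5,46),slope(-147,6.5,46)],[slope(0,124,3.5),slope(0,-124,3.5),slope(-172,-124,3.5),slope(-172,124,3.5)]):
    cv2.polylines(im,[proj(np.array(pts),c).astype(np.int32)],True,(0,0,255),1)
cv2.imwrite("pics/w1.png",im)
p1=slope(-126,0,17+150)
rows(p0,R0,line(p0,R0,p1,Rlock,2),0)
E
```

```text
t: 2.65
ee_pos: [488.3, -111.2, 233.4]
tcp_rot: [-0.171, 0.81, 0.483, 0.283]
force: [0.0, -0.3, 0.4]
gripper_width: 87.8
[-0.061  0.298  0.702  2.088 -0.959  1.179  0.687]
[[[0,0.0083,-0.0009,0.003,0.008,-0.006,-0.013],[0,0.0083,-0.0008,0.003,0.008,-0.006,-0.014]]]
```

View pics/w1.png

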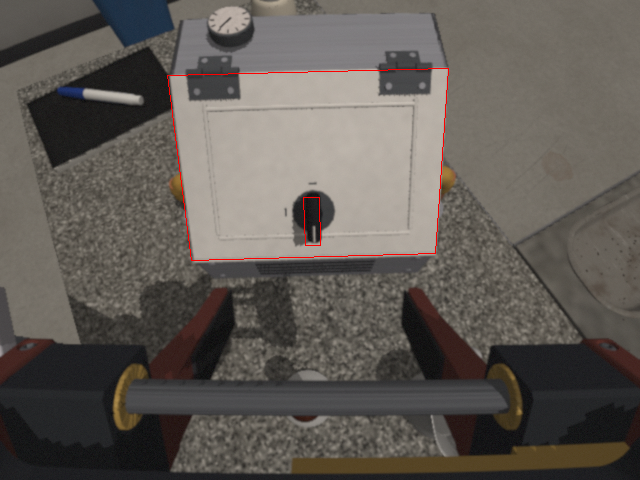

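```bash
python3 -m inch '[[[0,0.0083,-0.001,0.003,0.008,-0.006,-0.013],[0,0.0083,-0.001,0.003,0.008,-0.006,-0.014],[0,0,0,0.03,0,0,0],[0,0,0,0.03,0,0,0],[0,0,0,0.02,0,0,0],[0,0,0,0,0,0,0],[0,0,0,0,0,0,0],[0,0,0,0,0,0,0],[0,0,0,0,0,0,0],[0,0,0,0,0,0,0]]]'
cat >> h.py <<'E'
def rel():
    p,R,s=now(); v=p-slope(-126,0,0)
    print("slope rel knob axis:",(v@sx).round(1),(v@sy).round(1),"out",(v@sz).round(1),"rot err",np.degrees((Rlock.inv()*R).as_rotvec()).round(1),"F sz",(s["force"]@sz).round(1),"F",s["force"].round(1),"T",s["torque"].round(2),"w",round(s["gripper_width"],1),"t",s["t"])
E
python3 - <<'E'
from h import *
from plant import env
rel()
p0,R0,s=now();print(s["joint_pos"].round(3))
rows(p0,R0,line(p0,R0,slope(-126,0,19),Rlock,4),0)
c=env.get_calibration("wrist")
im,d=env.read_camera("wrist");cv2.imwrite("pics/w2.png",im)
E
```

```text
t: 3.95
ee_pos: [519.5, -48.1, 178.4]
tcp_rot: [-0.169, 0.802, 0.501, 0.278]
force: [1.5, -0.4, -0.8]
gripper_width: 87.4
slope rel knob axis: 5.0 -1.0 out 86.2 rot err [-0.1  0.  -0.6] F sz -0.8 F [ 1.5 -0.4 -0.8] T [-0.58  0.32 -0.02] w 87.4 t 3.95
[-0.133  0.376  0.617  2.134 -1.089  1.051  0.749]
[[[0,-0.0012,-0.0003,0.0168,0.0,-0.0,0.003],[0,-0.0013,-0.0003,0.0168,0.001,-0.0,0.002],[0,-0.0012,-0.0003,0.0168,0.0,-0.0,0.003],[0,-0.0013,-0.0003,0.0168,0.001,-0.0,0.003]]]
```

View pics/w2.png

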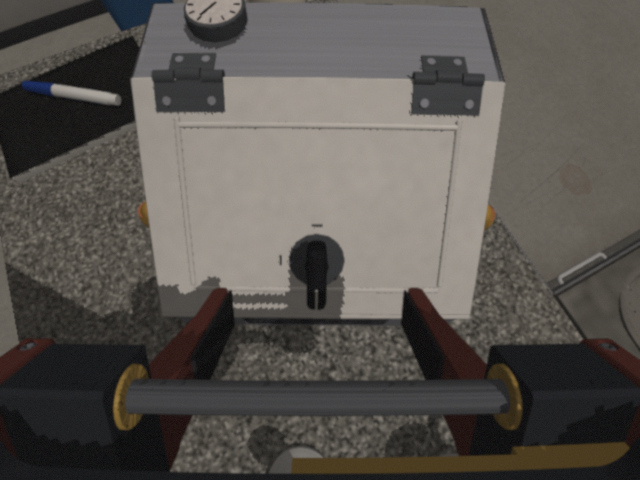

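```bash
python3 -m inch '[[[0,-0.0014,-0.0003,0.0168,0,0,0.003],[0,-0.0014,-0.0003,0.0168,0,0,0.003],[0,-0.0013,-0.0003,0.0168,0,0,0.003],[0,-0.0013,-0.0003,0.0168,0,0,0.002],[0,0,0,0,0,0,0],[1,0,0,0,0,0,0],[1,0,0,0,0,0,0],[1,0,0,0,0,0,0],[1,0,0,0,0,0,0],[1,0,0,0,0,0,0]]]'
python3 -c "
from h import *
rel()"
```

```text
t: 5.25
ee_pos: [535.6, -12.6, 117.8]
tcp_rot: [-0.171, 0.805, 0.496, 0.277]
force: [0.1, -0.0, 0.2]
gripper_width: 40.8
slope rel knob axis: -1.6 0.4 out 14.4 rot err [-0.1 -0.   0.2] F sz 0.1 F [ 0.1 -0.   0.2] T [-0.54  0.33 -0.05] w 40.8 t 5.25
```

```bash
python3 -m inch '[[[0.6,0.0015,0,-0.006,0,0,0],[0.6,0,0,0,0,0,0],[1,0,0,0,0,0,0],[1,0,0,0,0,0,0],[1,0,0,0,0,0,0],[1,0,0,0,0,0,0],[1,0,0,0,0,0,0],[1,0,0,0,0,0,0],[1,0,0,0,0,0,0],[1,0,0,0,0,0,0]]]'
python3 -c "
from h import *
rel()"
```

```text
t: 6.5
ee_pos: [535.0, -15.4, 124.2]
tcp_rot: [-0.17, 0.805, 0.496, 0.277]
force: [0.2, -0.5, 0.5]
gripper_width: 12.8
slope rel knob axis: 0.1 -0.3 out 21.2 rot err [-0.2 -0.   0.1] F sz 0.6 F [ 0.2 -0.5  0.5] T [-0.56  0.27  0.04] w 12.8 t 6.5
```

```bash
python3 -m inch '[[[1,0,0,0.003,0,0,0],[1,0,0,0.003,0,0,0],[1,0,0,0.003,0,0,0],[1,0,0,0.002,0,0,0],[1,0,0,0.002,0,0,0],[1,0,0,0.002,0,0,0],[1,0,0,0.001,0,0,0],[1,0,0,0.001,0,0,0],[1,0,0,0.001,0,0,0],[1,0,0,0.001,0,0,0]]]'
python3 -c "
from h import *
rel()"
```

```text
t: 7.75
ee_pos: [537.6, -10.5, 116.7]
tcp_rot: [-0.172, 0.805, 0.493, 0.283]
force: [-7.7, -3.8, 12.3]
gripper_width: 13.0
slope rel knob axis: -0.1 -0.5 out 11.9 rot err [-0.5  0.6  0.3] F sz 13.9 F [-7.7 -3.8 12.3] T [0.03 0.83 0.7 ] w 13.0 t 7.75
```

```bash
python3 -m inch '[[[1,0,0,0.0015,0,0,-0.08],[1,0,0,0.0015,0,0,-0.16],[1,0,0,0.0015,0,0,-0.16],[1,0,0,0.0015,0,0,-0.16],[1,0,0,0.0015,0,0,-0.16],[1,0,0,0.0015,0,0,-0.16],[1,0,0,0.0015,0,0,-0.16],[1,0,0,0.0015,0,0,-0.16],[1,0,0,0.0015,0,0,-0.12],[1,0,0,0.0015,0,0,-0.08]]]'
python3 -c "
from h import *
rel()
print(now()[2]['joint_pos'])"
```

```text
t: 9.0
ee_pos: [539.1, -10.3, 117.2]
tcp_rot: [0.063, 0.28, 0.898, 0.333]
force: [-8.8, -6.7, 16.7]
gripper_width: 12.7
slope rel knob axis: 0.8 -1.8 out 11.7 rot err [ -1.9   0.6 -82.2] F sz 19.3 F [-8.8 -6.7 16.7] T [0.38 1.19 0.9 ] w 12.7 t 9.0
[ 0.02261572  0.45809994  0.33644474  2.16874026 -1.23740587  0.8905782
  2.28402998]
```

```bash
python3 -m inch '[[[1,0.0005,0,0.001,0,0,-0.06],[1,0.0005,0,0.001,0,0,-0.06],[1,0.0005,0,0.001,0,0,-0.05],[1,0,0,0.001,0,0,-0.03],[1,0,0,0.001,0,0,-0.02],[1,0,0,0,0,0,-0.01],[1,0,0,-0.001,0,0,0],[1,0,0,-0.002,0,0,0],[1,0,0,-0.003,0,0,0],[1,0,0,-0.003,0,0,0]]]'
python3 - <<'E'
from h import *
from plant import env
rel()
c=env.get_calibration("wrist")
im,d=env.read_camera("wrist");cv2.imwrite("pics/w3.png",im)
E
```

```text
t: 10.25
ee_pos: [536.6, -15.7, 125.9]
tcp_rot: [0.105, 0.179, 0.922, 0.327]
force: [5.3, 3.5, -6.3]
gripper_width: 13.2
slope rel knob axis: 1.5 -1.9 out 22.3 rot err [ -2.9   0.4 -95. ] F sz -8.3 F [ 5.3  3.5 -6.3] T [-0.71  0.21 -0.8 ] w 13.2 t 10.25
```

View pics/w3.png

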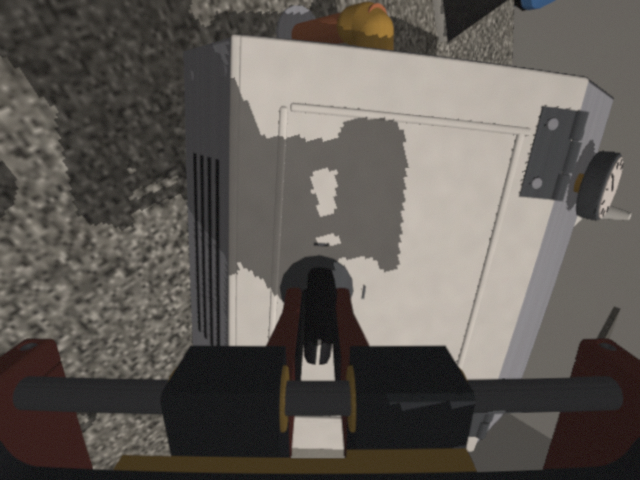

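```bash
python3 - <<'E'
from h import *
p0,R0,s=now()
w=[]
for k in range(1,11):
    Q=Ro.from_rotvec(by*0.1*k); w.append((H+Q.apply(p0-H),Q*R0))
rows(p0,R0,w,1)
E
```

```text
[[[1,-0.0006,0.0033,-0.0122,0.1,0.009,-0.003],[1,-0.0006,0.0032,-0.0122,0.099,0.009,-0.002],[1,-0.0006,0.0033,-0.0122,0.1,0.009,-0.003],[1,-0.0006,0.0033,-0.0122,0.099,0.008,-0.002],[1,-0.0006,0.0033,-0.0122,0.1,0.009,-0.003],[1,-0.0006,0.0032,-0.0122,0.099,0.009,-0.002],[1,-0.0006,0.0033,-0.0122,0.1,0.009,-0.003],[1,-0.0006,0.0033,-0.0122,0.1,0.009,-0.002],[1,-0.0006,0.0033,-0.0122,0.099,0.009,-0.003],[1,-0.0006,0.0032,-0.0121,0.1,0.009,-0.002]]]
```

```bash
python3 -m inch '[[[1,-0.0006,0.0033,-0.0122,0.1,0.009,-0.003],[1,-0.0006,0.0033,-0.0122,0.1,0.009,-0.003],[1,-0.0006,0.0033,-0.0122,0.1,0.009,-0.003],[1,-0.0006,0.0033,-0.0122,0.1,0.009,-0.003],[1,-0.0006,0.0033,-0.0122,0.1,0.009,-0.003],[1,0,0,0,0,0,0],[1,0,0,0,0,0,0],[1,0,0,0,0,0,0],[1,0,0,0,0,0,0],[1,0,0,0,0,0,0]]]'
python3 - <<'E'
from h import *
from plant import env
rel();p,R,s=now();v=p-H;print("angle of tcp",np.degrees(np.arctan2(v@bz,-(v@bx))),s["joint_pos"].round(2))
im,d=env.read_camera("scene");cv2.imwrite("pics/s3.png",im)
E
```

```text
t: 11.55
ee_pos: [530.3, -28.5, 184.3]
tcp_rot: [0.036, 0.189, 0.978, 0.084]
force: [1.5, -0.2, 1.5]
gripper_width: 13.4
slope rel knob axis: 26.2 -2.0 out 77.0 rot err [ 21.7 -22.1 -93. ] F sz 0.9 F [ 1.5 -0.2  1.5] T [ 0.03  0.15 -0.6 ] w 13.4 t 11.55
angle of tcp -0.3407732667904608 [-0.44  0.27  0.57  2.04 -0.42  0.83  1.57]
```

View pics/s3.png

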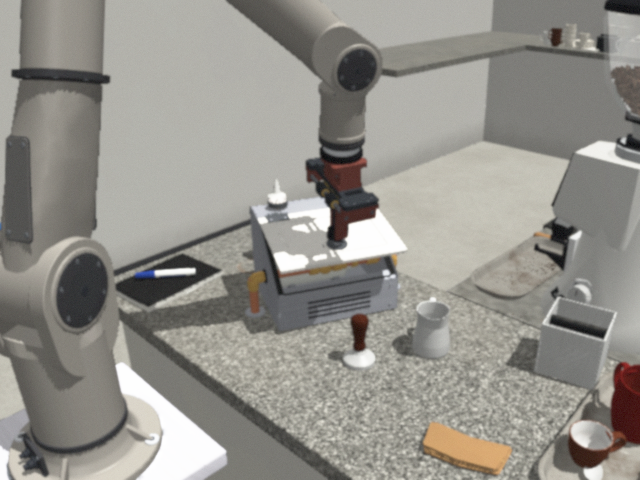

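```bash
python3 -m inch '[[[1,-0.0006,0.0033,-0.0122,0.1,0.009,-0.003],[1,-0.0006,0.0033,-0.0122,0.1,0.009,-0.003],[1,-0.0006,0.0033,-0.0122,0.1,0.009,-0.003],[1,-0.0006,0.0033,-0.0122,0.1,0.009,-0.003],[1,-0.0006,0.0033,-0.0122,0.1,0.009,-0.003],[1,-0.0006,0.0033,-0.0122,0.1,0.009,-0.003],[1,-0.0006,0.0033,-0.0122,0.1,0.009,-0.003],[1,-0.0006,0.0033,-0.0122,0.1,0.009,-0.003],[1,0,0,0,0,0,0],[1,0,0,0,0,0,0]]]'
python3 - <<'E'
from h import *
from plant import env
rel();p,R,s=now();v=p-H;print("angle of tcp",np.degrees(np.arctan2(v@bz,-(v@bx))),s["joint_pos"].round(2))
z=R.apply([0,0,-1]);print("theta from tool",np.arctan2(z@bx,z@bz)+a)
im,d=env.read_camera("scene");cv2.imwrite("pics/s4.png",im)
E
```

```text
t: 12.85
ee_pos: [547.0, 5.0, 274.9]
tcp_rot: [-0.08, 0.176, 0.93, -0.313]
force: [-0.2, 1.5, 5.2]
gripper_width: 13.6
slope rel knob axis: 111.5 -2.0 out 125.4 rot err [ 61.2 -57.4 -79.9] F sz 3.4 F [-0.2  1.5  5.2] T [ 0.26 -0.14 -0.59] w 13.6 t 12.85
angle of tcp 45.390510042496054 [-0.87  0.56  0.7   1.64  0.18  1.46  0.97]
theta from tool 1.3215017632823942
```

View pics/s4.png

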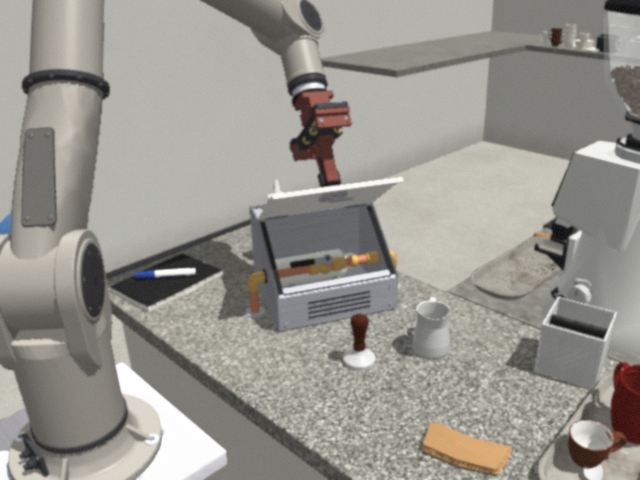

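```bash
python3 -m inch '[[[1,-0.0006,0.0033,-0.0122,0.1,0.009,-0.003],[1,-0.0006,0.0033,-0.0122,0.1,0.009,-0.003],[1,-0.0006,0.0033,-0.0122,0.1,0.009,-0.003],[1,0,0,0,0,0,0],[1,0,0,0,0,0,0],[1,0,0,0,0,0,0],[1,0,0,0,0,0,0],[1,0,0,0,0,0,0],[1,0,0,0,0,0,0],[1,0,0,0,0,0,0]]]'
python3 - <<'E'
from h import *
from plant import env
rel();p,R,s=now();v=p-H;print("angle of tcp",np.degrees(np.arctan2(v@bz,-(v@bx))),"r",np.hypot(v@bz,v@bx),s["joint_pos"].round(2))
z=R.apply([0,0,-1]);print("theta from tool",np.arctan2(z@bx,z@bz)+a)
p0,R0,s=now()
w=[]
for k in range(1,5):
    Q=Ro.from_rotvec(by*0.1*k); w.append((H+Q.apply(p0-H),Q*R0))
rows(p0,R0,w,1)
E
```

```text
t: 14.15
ee_pos: [561.1, 33.4, 298.6]
tcp_rot: [-0.122, 0.162, 0.869, -0.451]
force: [-0.5, 0.7, 4.4]
gripper_width: 14.2
slope rel knob axis: 151.1 -1.9 out 124.5 rot err [ 75.6 -69.9 -71.6] F sz 3.2 F [-0.5  0.7  4.4] T [ 0.45 -0.51 -0.62] w 14.2 t 14.15
angle of tcp 63.379561673980994 r 127.03605619959481 [-0.91  0.75  0.71  1.48  0.28  1.7   0.97]
theta from tool 1.6359896870236184
[[[1,-0.0004,0.0023,-0.0125,0.1,0.009,-0.001],[1,-0.0003,0.0023,-0.0125,0.099,0.009,-0.001],[1,-0.0003,0.0023,-0.0125,0.1,0.009,-0.001],[1,-0.0004,0.0023,-0.0124,0.099,0.008,-0.002]]]
```

```bash
python3 -m inch '[[[1,-0.0004,0.0023,-0.0125,0.1,0.009,-0.001],[1,-0.0004,0.0023,-0.0125,0.07,0.007,-0.001],[1,0,0,0,0,0,0],[1,0,0,0,0,0,0],[1,0,0,0,0,0,0],[1,0,0,0,0,0,0],[1,0,0,0,0,0,0],[1,0,0,0,0,0,0],[1,0,0,0,0,0,0],[1,0,0,0,0,0,0]]]'
python3 - <<'E'
from h import *
from plant import env
rel();p,R,s=now();v=p-H;print("angle of tcp",np.degrees(np.arctan2(v@bz,-(v@bx))),"r",np.hypot(v@bz,v@bx),s["joint_pos"].round(2))
z=R.apply([0,0,-1]);print("theta from tool",np.arctan2(z@bx,z@bz)+a)
im,d=env.read_camera("top");cv2.imwrite("pics/t4.png",im);np.save("pics/t4.npy",d)
im,d=env.read_camera("scene");cv2.imwrite("pics/s5.png",im)
E
```

```text
t: 15.4
ee_pos: [571.4, 53.9, 307.8]
tcp_rot: [-0.144, 0.153, 0.825, -0.524]
force: [-0.1, 2.6, 4.7]
gripper_width: 13.6
slope rel knob axis: 174.8 -2.0 out 117.8 rot err [ 83.4 -76.8 -66. ] F sz 2.3 F [-0.1  2.6  4.7] T [ 0.37 -0.43 -0.41] w 13.6 t 15.4
angle of tcp 74.49329800729146 r 127.44526228625902 [-0.92  0.86  0.72  1.39  0.33  1.83  0.98]
theta from tool 1.811938160657483
```

View pics/s5.png

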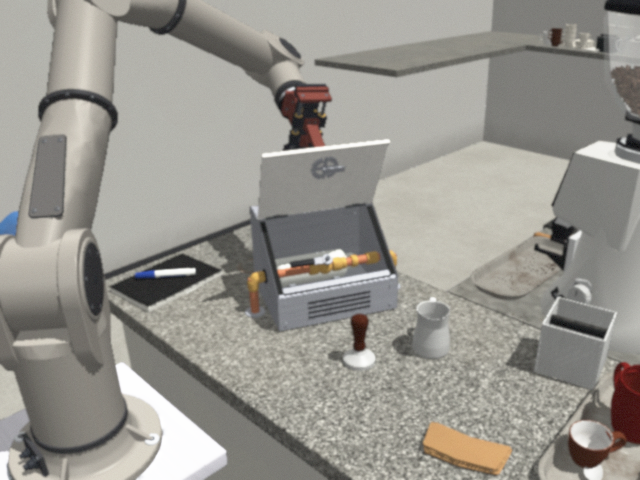

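View pics/t4.png

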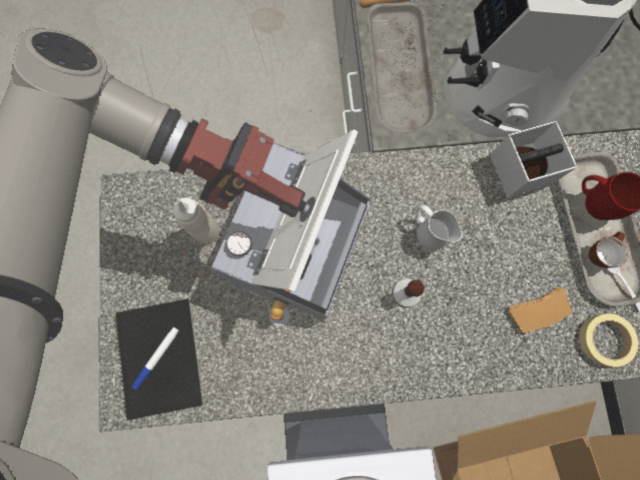

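```bash
python3 -m inch '[[[1,-0.0003,0.002,-0.0125,0.03,0.003,0],[1,-0.0003,0.001,-0.0125,0.01,0,0],[1,-0.0003,0,-0.01,0,0,0],[1,0,0,0,0,0,0],[1,0,0,0,0,0,0],[1,0,0,0,0,0,0],[1,0,0,0,0,0,0],[1,0,0,0,0,0,0],[1,0,0,0,0,0,0],[1,0,0,0,0,0,0]]]'
cat >> h.py <<'E'
def theta(tag):
    from plant import env
    c=env.get_calibration("top");im,d=env.read_camera("top");cv2.imwrite(f"pics/{tag}.png",im);P=cloud(d,c)-H
    B=P@np.array([bx,by,bz]).T
    r=np.hypot(B[...,0],B[...,2]);hsv=cv2.cvtColor(im,cv2.COLOR_BGR2HSV)
    m=(d>0)&(abs(B[...,1])<118)&(abs(B[...,1])>50)&(r>60)&(r<168)&(B[...,2]>20)&(hsv[...,1]<40)
    e=np.degrees(np.arctan2(B[...,2],-B[...,0]))[m]
    print("panel elev pct",np.percentile(e,[5,25,50,75,95]).round(1),m.sum(),"theta med",np.radians(np.median(e))+a)
E
python3 - <<'E'
from h import *
rel();p,R,s=now();v=p-H;print("angle of tcp",np.degrees(np.arctan2(v@bz,-(v@bx))),"r",np.hypot(v@bz,v@bx),s["joint_pos"].round(2))
z=R.apply([0,0,-1]);print("theta from tool",np.arctan2(z@bx,z@bz)+a)
theta("t5")
E
```

```text
t: 16.75
ee_pos: [585.8, 83.2, 312.7]
tcp_rot: [-0.154, 0.149, 0.811, -0.544]
force: [-0.9, -0.7, -1.1]
gripper_width: 15.4
slope rel knob axis: 203.5 -1.8 out 101.5 rot err [ 86.  -78.4 -64.1] F sz -0.3 F [-0.9 -0.7 -1.1] T [ 0.49 -0.64 -0.33] w 15.4 t 16.75
angle of tcp 89.36830624884459 r 127.68012554499911 [-0.94  0.95  0.78  1.3   0.3   1.9   1.05]
theta from tool 1.864578647443065
panel elev pct [78.3 78.5 78.9 79.3 80.1] 371 theta med 2.039717870638892
```

```bash
python3 -m inch '[[[0.5,0,0,0,0,0,0],[0.3,0,0,0,0,0,0],[0.3,0,0,0,0,0,0],[0.3,0,0,0,0,0,0],[0.3,0,0,0,0,0,0],[0.3,0,0,-0.012,0,0,0],[0.3,0,0,-0.015,0,0,0],[0.3,0,0,-0.015,0,0,0],[0.3,0,0,-0.015,0,0,0],[0.3,0,0,0,0,0,0]]]'
python3 - <<'E'
from h import *
rel();p,R,s=now();print((p-O)@bx,(p-O)@by,p,s["joint_pos"].round(2))
print(R.as_matrix().round(2))
theta("t6")
E
```

```text
t: 18.05
ee_pos: [606.7, 126.5, 330.8]
tcp_rot: [-0.149, 0.144, 0.814, -0.543]
force: [0.1, 0.4, -0.2]
gripper_width: 61.5
slope rel knob axis: 252.5 -1.1 out 86.1 rot err [ 85.8 -78.7 -65.1] F sz -0.4 F [ 0.1  0.4 -0.2] T [ 0.78 -0.41  0.  ] w 61.5 t 18.05
76.66223754768544 -1.1377147528143574 [606.66876003 126.48982482 330.75218598] [-1.09  1.27  1.39  1.17 -0.07  1.92  1.47]
[[-0.91  0.07 -0.4 ]
 [ 0.4   0.37 -0.84]
 [ 0.09 -0.93 -0.37]]
panel elev pct [78.3 78.5 78.8 79.2 80.1] 381 theta med 2.0385612759228446
```

View pics/t6.png

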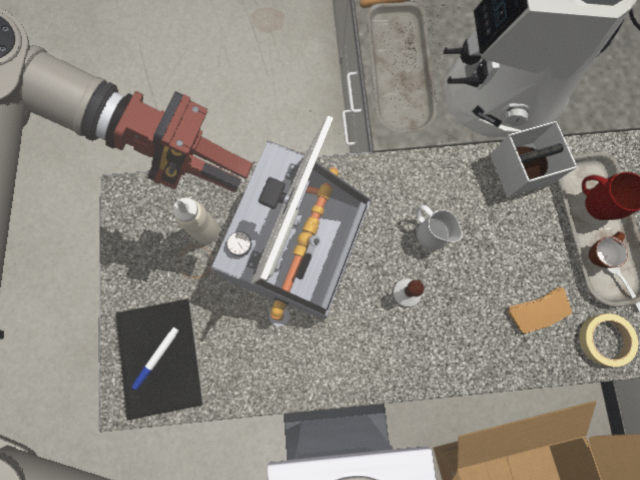

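```bash
python3 - <<'E'
from h import *
p0,R0,s=now()
w=[];p=p0
for k in range(1,11):
    f=k/10
    w.append((p0+(box(105,0,440)-p0)*f, Ro.from_rotvec(-by*1.2*max(0,(k-2)/8))*R0))
rows(p0,R0,w,1)
E
```

```text
[[[1,0.0009,-0.009,-0.0067,0.0,0.0,0.0],[1,0.0009,-0.0091,-0.0067,0.0,0.0,0.0],[1,0.001,-0.009,-0.0067,-0.149,-0.015,0.002],[1,0.0008,-0.008,-0.0079,-0.149,-0.015,0.003],[1,0.0006,-0.0067,-0.0091,-0.15,-0.015,0.002],[1,0.0005,-0.0052,-0.01,-0.149,-0.015,0.003],[1,0.0003,-0.0037,-0.0106,-0.149,-0.015,0.002],[1,0.0002,-0.0021,-0.0111,-0.149,-0.016,0.003],[1,-0.0,-0.0005,-0.0113,-0.15,-0.015,0.002],[1,-0.0002,0.0013,-0.0112,-0.149,-0.015,0.003]]]
```

```bash
python3 -m inch '[[[1,0.002,-0.022,-0.013,0,0,0],[1,0.002,-0.022,-0.013,0,0,0],[1,0.002,-0.022,-0.013,-0.149,-0.015,0.002],[1,0.001,-0.01,-0.009,-0.149,-0.015,0.003],[1,0.0006,-0.006,-0.009,-0.15,-0.015,0.002],[1,0.0005,-0.005,-0.008,-0.149,-0.015,0.003],[1,0.0003,-0.003,-0.006,-0.149,-0.015,0.002],[1,0,-0.002,-0.006,-0.149,-0.015,0.003],[1,0,0,-0.005,-0.15,-0.015,0.002],[1,0,0.001,-0.005,-0.149,-0.015,0.003]]]'
python3 - <<'E'
from h import *
rel();p,R,s=now();print((p-O)@bx,(p-O)@by,p,s["joint_pos"].round(2))
print(R.as_matrix().round(2))
theta("t7")
E
```

```text
t: 19.35
ee_pos: [605.7, 125.8, 463.4]
tcp_rot: [0.015, 0.173, 0.985, 0.026]
force: [0.2, -0.3, 0.7]
gripper_width: 0.8
slope rel knob axis: 333.3 -0.6 out 191.3 rot err [ 28.5 -26.6 -93.6] F sz 0.7 F [ 0.2 -0.3  0.7] T [-0.07 -0.03 -0.  ] w 0.8 t 19.35
75.5899516850632 -0.5886115852474987 [605.69879549 125.77533971 463.39372802] [-1.15  0.52  1.41  1.42 -0.56  1.59  1.42]
[[-0.94  0.34  0.04]
 [ 0.34  0.94  0.05]
 [-0.02  0.06 -1.  ]]
panel elev pct [78.3 78.4 78.8 79.2 80. ] 381 theta med 2.038539855241598
```

```bash
python3 - <<'E'
from h import *
p0,R0,s=now()
A=box(-150,30,440);B=slope(-118,66,130)
rv=(R0.inv()*Rlock).as_rotvec();print(rv)
w=[]
for k in range(1,21):
    p=p0+(A-p0)*k/10 if k<=10 else A+(B-A)*(k-10)/10
    w.append((p,R0*Ro.from_rotvec(rv*min(1,k/13))))
rows(p0,R0,w,1)
E
```

```text
[-0.48759803  0.4614333   1.627026  ]
[[[1,0.0056,-0.0217,0.001,-0.038,0.035,0.125],[1,0.0028,-0.0222,0.0004,-0.037,0.036,0.125],[1,0.0001,-0.0224,-0.0005,-0.037,0.035,0.126],[1,-0.0027,-0.0221,-0.0013,-0.038,0.036,0.125],[1,-0.0055,-0.0216,-0.0022,-0.037,0.035,0.125],[1,-0.0079,-0.0207,-0.0034,-0.038,0.036,0.125],[1,-0.0104,-0.0194,-0.0043,-0.037,0.035,0.125],[1,-0.0124,-0.0178,-0.0055,-0.038,0.036,0.125],[1,-0.0144,-0.0158,-0.0066,-0.037,0.035,0.125],[1,-0.016,-0.0137,-0.0077,-0.038,0.036,0.126]]]
[[[1,-0.0095,-0.0058,0.0199,-0.037,0.035,0.125],[1,-0.0108,-0.0052,0.0194,-0.038,0.036,0.125],[1,-0.0122,-0.0045,0.0188,-0.037,0.035,0.125],[1,-0.0133,-0.0036,0.0182,-0.0,0.0,0.0],[1,-0.0133,-0.0036,0.0182,-0.0,0.0,0.0],[1,-0.0133,-0.0036,0.0181,-0.0,0.0,0.0],[1,-0.0133,-0.0036,0.0182,-0.0,0.0,0.0],[1,-0.0133,-0.0036,0.0182,-0.0,0.0,0.0],[1,-0.0133,-0.0036,0.0182,-0.0,0.0,0.0],[1,-0.0133,-0.0036,0.0182,-0.0,0.0,0.0]]]
```

View pics/t7.png

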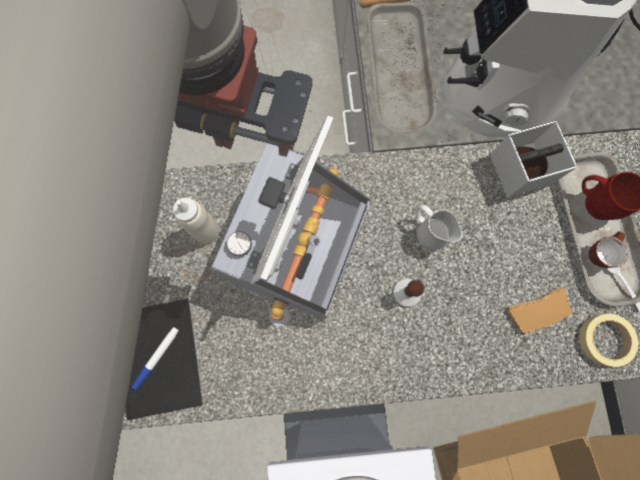

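```bash
python3 -m inch '[[[1,0.0056,-0.0217,0.001,-0.038,0.035,0.125],[1,0.0028,-0.0222,0,-0.037,0.036,0.125],[1,0,-0.0224,-0.0005,-0.037,0.035,0.126],[1,-0.0027,-0.0221,-0.0013,-0.038,0.036,0.125],[1,-0.0055,-0.0216,-0.0022,-0.037,0.035,0.125],[1,-0.008,-0.0207,-0.0034,-0.038,0.036,0.125],[1,-0.0104,-0.0194,-0.0043,-0.037,0.035,0.125],[1,-0.0124,-0.0178,-0.0055,-0.038,0.036,0.125],[1,-0.0144,-0.0158,-0.0066,-0.037,0.035,0.125],[1,-0.016,-0.0137,-0.0077,-0.038,0.036,0.126]]]'
python3 - <<'E'
from h import *
from plant import env
rel();p,R,s=now();print((p-O)@bx,(p-O)@by,p,s["joint_pos"].round(2))
rows(p,R,line(p,R,slope(-118,66,130),Rlock,10),1)
im,d=env.read_camera("wrist");cv2.imwrite("pics/w8.png",im)
E
```

```text
t: 20.65
ee_pos: [463.7, -70.1, 440.9]
tcp_rot: [-0.144, 0.712, 0.648, 0.231]
force: [1.1, 0.2, 0.7]
gripper_width: 0.4
slope rel knob axis: 131.4 39.0 out 320.6 rot err [  6.7  -5.8 -19.2] F sz 0.1 F [1.1 0.2 0.7] T [-0.55  0.2  -0.04] w 0.4 t 20.65
-163.10769494343035 39.040630577632975 [463.69936994 -70.14190304 440.9494685 ] [-0.97 -0.15  1.28  1.81 -0.41  1.4   0.28]
[[[1,-0.0092,-0.004,0.0206,-0.012,0.01,0.033],[1,-0.0095,-0.0039,0.0204,-0.012,0.01,0.034],[1,-0.0099,-0.0038,0.0202,-0.011,0.01,0.033],[1,-0.0101,-0.0038,0.0202,-0.012,0.01,0.034],[1,-0.0105,-0.0036,0.02,-0.012,0.011,0.033],[1,-0.0109,-0.0035,0.0198,-0.012,0.01,0.034],[1,-0.0111,-0.0033,0.0197,-0.011,0.01,0.033],[1,-0.0115,-0.0032,0.0195,-0.012,0.01,0.034],[1,-0.0118,-0.0031,0.0194,-0.012,0.01,0.033],[1,-0.012,-0.0029,0.0192,-0.012,0.01,0.034]]]
```

View pics/w8.png

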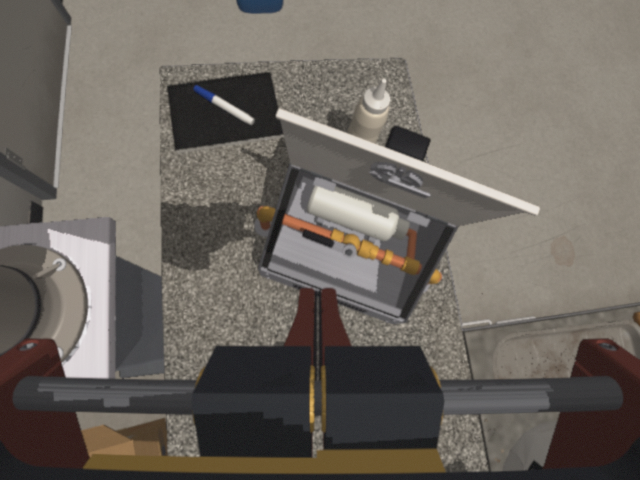

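```bash
python3 -m inch '[[[1,-0.009,-0.004,0.0206,-0.012,0.01,0.033],[1,-0.0095,-0.004,0.0204,-0.012,0.01,0.034],[1,-0.010,-0.004,0.0202,-0.012,0.01,0.033],[1,-0.010,-0.004,0.0202,-0.012,0.01,0.034],[1,-0.0105,-0.0036,0.02,-0.012,0.01,0.033],[1,-0.011,-0.0035,0.02,-0.012,0.01,0.034],[1,-0.011,-0.0033,0.0197,-0.012,0.01,0.033],[1,-0.0115,-0.0032,0.0195,-0.012,0.01,0.034],[1,-0.012,-0.003,0.0194,-0.012,0.01,0.033],[1,-0.012,-0.003,0.019,-0.012,0.01,0.034]]]'
python3 - <<'E'
from h import *
from plant import env
rel();p,R,s=now();print(p,s["joint_pos"].round(2))
v=p-H;print("slope",v@sx,v@sy,v@sz)
c=env.get_calibration("wrist")
im,d=env.read_camera("wrist");cv2.imwrite("pics/w9raw.png",im)
for A in (0,.15,.3):
  cv2.polylines(im,[proj(np.array([slope(-100+r*np.sin(A),r*np.cos(A),-20) for r in(0,26,78)]),c).astype(np.int32)],False,(0,int(800*A),255),1)
cv2.imwrite("pics/w9.png",cv2.resize(im[150:350,160:480],None,fx=2.4,fy=2.4))
im,d=env.read_camera("top");cv2.imwrite("pics/t9.png",im)
E
```

```text
t: 21.95
ee_pos: [420.1, -34.2, 231.0]
tcp_rot: [-0.156, 0.81, 0.494, 0.276]
force: [0.5, 0.3, -0.3]
gripper_width: 0.5
slope rel knob axis: 12.1 94.1 out 147.3 rot err [-1.5 -1.1  0.2] F sz -0.5 F [ 0.5  0.3 -0.3] T [-0.56  0.34 -0.01] w 0.5 t 21.95
[420.13119891 -34.24322984 230.96938546] [-1.16 -0.34  1.45  2.32 -0.43  0.78  0.13]
slope -113.8777909579412 94.05077561079699 147.3070687343275
```

View pics/w9.png

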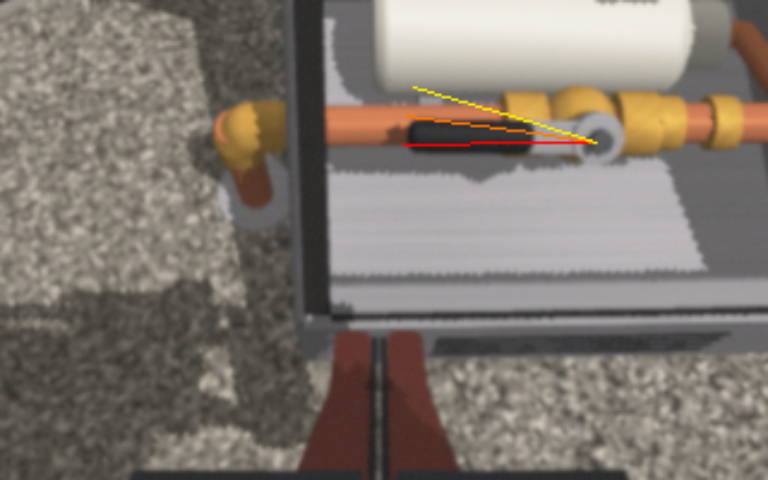

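View pics/w9raw.png

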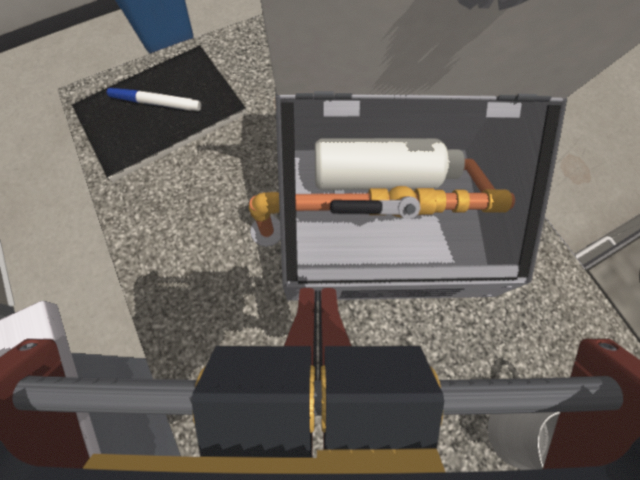

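```bash
python3 -m inch '[[[1,0,0.025,0,0,0,0],[1,0,0.025,0,0,0,0],[1,0,0.025,0,0,0,0],[1,0,0.02,0,0,0,0],[1,0,0,0,0,0,0],[1,0,0,0,0,0,0],[1,0,0,0,0,0,0],[1,0,0,0,0,0,0],[1,0,0,0,0,0,0],[1,0,0,0,0,0,0]]]'
python3 - <<'E'
from h import *
rel();p,R,s=now();print(p,s["joint_pos"].round(3))
v=p-H;print("slope",v@sx,v@sy,v@sz)
E
```

```text
t: 23.3
ee_pos: [470.2, -57.7, 275.1]
tcp_rot: [-0.134, 0.815, 0.492, 0.276]
force: [-0.7, 0.3, 0.5]
gripper_width: 0.5
slope rel knob axis: 40.3 38.7 out 181.3 rot err [-3.8 -2.4  0. ] F sz 0.4 F [-0.7  0.3  0.5] T [-0.52  0.33 -0.05] w 0.5 t 23.3
[470.21171105 -57.74392307 275.10346419] [-1.203 -0.336  1.455  2.18  -0.352  0.836  0.008]
slope -85.66449208607793 38.746398308482675 181.2713736613321
```

```bash
python3 - <<'E'
from h import *
p0,R0,s=now()
Rs=Rq([-7.65524961e-05,1.54789421e-01,9.87947074e-01,-8.98704721e-04])
A=np.array([470,-40,440.]);RA=R0*Ro.from_rotvec((R0.inv()*Rs).as_rotvec()*.2)
w=line(p0,R0,A,RA,4)
B=np.array([206,642,300.])
az0,az1=np.arctan2(A[1],A[0]),np.arctan2(B[1],B[0]);r0,r1=np.hypot(*A[:2]),np.hypot(*B[:2]);rv=(RA.inv()*Rs).as_rotvec()
for k in range(1,17):
    f=k/16;az=az0+(az1-az0)*f;r=r0+(r1-r0)*f;z=440-140*max(0,(f-.6)/.4)
    w.append((np.array([r*np.cos(az),r*np.sin(az),z]),RA*Ro.from_rotvec(rv*f)))
rows(p0,R0,w,1)
E
```

```text
[[[1,0.0272,-0.0,-0.0313,0.029,-0.02,-0.084],[1,0.0265,0.0013,-0.0319,0.029,-0.021,-0.084],[1,0.0256,0.0026,-0.0325,0.029,-0.02,-0.084],[1,0.0247,0.0038,-0.033,0.029,-0.02,-0.084],[1,0.0357,0.008,0.021,0.03,-0.02,-0.085],[1,0.0371,0.0081,0.0204,0.029,-0.021,-0.084],[1,0.0387,0.0082,0.0197,0.029,-0.02,-0.084],[1,0.0402,0.0083,0.0187,0.029,-0.02,-0.084],[1,0.0418,0.0085,0.0178,0.029,-0.021,-0.084],[1,0.0434,0.0087,0.0166,0.029,-0.02,-0.084]]]
[[[1,0.0448,0.0089,0.0153,0.029,-0.02,-0.084],[1,0.0464,0.0091,0.0141,0.029,-0.02,-0.084],[1,0.0478,0.0093,0.0126,0.029,-0.021,-0.084],[1,0.0476,0.0082,0.0195,0.03,-0.02,-0.084],[1,0.0471,0.0068,0.0309,0.029,-0.02,-0.085],[1,0.0491,0.0073,0.0294,0.029,-0.021,-0.084],[1,0.051,0.0079,0.0279,0.029,-0.02,-0.084],[1,0.0528,0.0085,0.0264,0.029,-0.02,-0.084],[1,0.0545,0.0091,0.0249,0.029,-0.02,-0.084],[1,0.0561,0.0096,0.0233,0.029,-0.021,-0.084]]]
```

```bash
python3 -m inch '[[[1,0.027,0,-0.031,0.029,-0.02,-0.084],[1,0.0265,0.001,-0.032,0.029,-0.021,-0.084],[1,0.0256,0.0026,-0.0325,0.029,-0.02,-0.084],[1,0.025,0.004,-0.033,0.029,-0.02,-0.084],[1,0.01,0,-0.01,0.03,-0.02,-0.085],[1,0,0,0,0,0,0],[1,0,0,0,0,0,0],[1,0,0,0,0,0,0],[1,0,0,0,0,0,0],[1,0,0,0,0,0,0]]]'
python3 - <<'E'
from h import *
p0,R0,s=now();print(p0,s["joint_pos"].round(3))
Rs=Rq([-7.65524961e-05,1.54789421e-01,9.87947074e-01,-8.98704721e-04])
A=p0;RA=R0;w=[]
B=np.array([206,642,320.])
az0,az1=np.arctan2(A[1],A[0]),np.arctan2(B[1],B[0]);r0,r1=np.hypot(*A[:2]),np.hypot(*B[:2]);rv=(RA.inv()*Rs).as_rotvec()
for k in range(1,17):
    f=k/16;az=az0+(az1-az0)*f;r=r0+(r1-r0)*f;z=A[2]+(B[2]-A[2])*max(0,(f-.5)/.5)
    w.append((np.array([r*np.cos(az),r*np.sin(az),z]),RA*Ro.from_rotvec(rv*f)))
rows(p0,R0,w,1)
E
```

```text
t: 24.55
ee_pos: [466.2, -35.7, 454.9]
tcp_rot: [-0.109, 0.694, 0.678, 0.217]
force: [-0.2, -0.4, 0.2]
gripper_width: 0.7
[466.15096728 -35.73475212 454.88943857] [-1.021 -0.287  1.081  1.813 -0.225  1.334  0.075]
[[[1,0.0348,0.0118,0.0196,0.027,-0.019,-0.079],[1,0.0363,0.0118,0.0191,0.027,-0.019,-0.078],[1,0.0378,0.0118,0.0184,0.026,-0.02,-0.079],[1,0.0394,0.0117,0.0176,0.027,-0.019,-0.078],[1,0.041,0.0118,0.0166,0.027,-0.019,-0.079],[1,0.0426,0.0117,0.0156,0.027,-0.019,-0.078],[1,0.044,0.0117,0.0144,0.027,-0.019,-0.079],[1,0.0456,0.0118,0.0132,0.026,-0.019,-0.078],[1,0.0436,0.0092,0.0282,0.027,-0.02,-0.079],[1,0.0455,0.0093,0.0268,0.027,-0.019,-0.078]]]
[[[1,0.0475,0.0095,0.0255,0.027,-0.019,-0.079],[1,0.0492,0.0098,0.024,0.026,-0.019,-0.078],[1,0.051,0.0099,0.0226,0.027,-0.019,-0.079],[1,0.0527,0.01,0.0212,0.027,-0.02,-0.079],[1,0.0544,0.0103,0.0197,0.027,-0.019,-0.078],[1,0.0558,0.0104,0.0182,0.027,-0.019,-0.079]]]
```

```bash
python3 -m inch '[[[1,0.035,0.012,0.0196,0.027,-0.019,-0.079],[1,0.036,0.012,0.019,0.027,-0.019,-0.078],[1,0.038,0.012,0.018,0.026,-0.02,-0.079],[1,0.039,0.012,0.0176,0.027,-0.019,-0.078],[1,0.041,0.012,0.0166,0.027,-0.019,-0.079],[1,0.0426,0.012,0.0156,0.027,-0.019,-0.078],[1,0.044,0.012,0.0144,0.027,-0.019,-0.079],[1,0.0456,0.012,0.013,0.026,-0.019,-0.078],[1,0.0436,0.009,0.028,0.027,-0.02,-0.079],[1,0.0455,0.009,0.027,0.027,-0.019,-0.078]]]'
python3 - <<'E'
from h import *
p0,R0,s=now();print(p0,s["joint_pos"].round(3))
E
```

```text
t: 25.8
ee_pos: [434.7, 417.9, 420.7]
tcp_rot: [-0.04, 0.375, 0.922, 0.085]
force: [0.6, 0.2, -0.5]
gripper_width: 0.5
[434.65684426 417.8706176  420.7148276 ] [-1.488  0.206  0.852  1.589 -0.32   1.319  0.209]
```

```bash
python3 -m inch '[[[1,0.0475,0.0095,0.0255,0.027,-0.019,-0.079],[1,0.049,0.010,0.024,0.026,-0.019,-0.078],[1,0.051,0.010,0.023,0.027,-0.019,-0.079],[1,0.052,0.01,0.02,0.027,-0.02,-0.079],[1,0.053,0.01,0.02,0.027,-0.019,-0.078],[1,0.045,0,0.02,0.02,-0.015,-0.06],[1,0,-0.03,0.04,0,0,0],[1,0,-0.03,0.04,0,0,0],[1,0,-0.03,0.03,0,0,0],[1,0,0,0,0,0,0]]]'
python3 - <<'E'
from h import *
p0,R0,s=now();print(p0,s["joint_pos"].round(3),R0.as_matrix().round(2))
E
```

```text
t: 27.05
ee_pos: [170.8, 551.2, 190.0]
tcp_rot: [0.004, 0.145, 0.989, -0.006]
force: [0.0, 0.8, 1.9]
gripper_width: 0.5
[170.77904482 551.19145155 190.04217744] [-1.86   0.406  0.621  1.852 -0.268  0.981  0.155] [[-0.96  0.29  0.01]
 [ 0.29  0.96 -0.01]
 [-0.01 -0.01 -1.  ]]
```

```bash
python3 -m inch '[[[1,0,0.04,-0.01,0,0,0],[1,0,0.045,-0.01,0,0,0],[1,0,0.045,-0.01,0,0,0],[1,0,0.045,-0.01,0,0,0],[1,0,0.045,-0.01,0,0,0],[1,0,0.045,-0.01,0,0,0],[1,0,0.03,-0.01,0,0,0],[1,0,0.02,0,0,0,0],[1,0,0,0,0,0,0],[1,0,0,0,0,0,0]]]'
python3 - <<'E'
from h import *
p0,R0,s=now();print(p0,s["joint_pos"].round(3))
E
```

```text
t: 28.3
ee_pos: [262.1, 871.1, 263.1]
tcp_rot: [0.005, 0.141, 0.99, -0.0]
force: [-0.0, 0.2, 0.3]
gripper_width: 0.6
[262.12010471 871.08954974 263.08639225] [-1.525  0.974  0.565  0.692 -0.45   1.555  0.112]
```

```bash
python3 - <<'E'
from h import *
p0,R0,s=now()
RB=Ro.from_matrix(np.c_[bx,-by,-bz])
rv=(R0.inv()*RB).as_rotvec();print(rv)
az0=np.arctan2(p0[1],p0[0]);az1=0.05;r0=np.hypot(*p0[:2]);w=[]
for k in range(1,21):
    f=k/20;az=az0+(az1-az0)*f;r=r0+(700-r0)*max(0,(f-.2)/.8);z=p0[2]+(470-p0[2])*min(1,f/.5)
    w.append((np.array([r*np.cos(az),r*np.sin(az),z]),R0*Ro.from_rotvec(rv*f)))
rows(p0,R0,w,1)
E
```

```text
[0.00854946 0.00624791 1.75098663]
[[[1,-0.056,-0.0023,-0.0202,0.0,0.0,0.088],[1,-0.0561,-0.0007,-0.0202,0.001,0.001,0.087],[1,-0.056,0.0007,-0.0202,0.0,-0.0,0.088],[1,-0.056,0.0021,-0.0202,0.001,0.0,0.087],[1,-0.0563,-0.0095,-0.0203,0.0,0.001,0.088],[1,-0.0558,-0.008,-0.0203,0.001,-0.0,0.087],[1,-0.0551,-0.0068,-0.0204,-0.0,0.0,0.088],[1,-0.0545,-0.0054,-0.0204,0.0,0.001,0.087],[1,-0.0538,-0.0041,-0.0204,0.001,-0.0,0.088],[1,-0.0531,-0.0028,-0.0204,0.0,0.0,0.087]]]
[[[1,-0.0523,-0.0018,0.0002,0.001,0.0,0.088],[1,-0.0515,-0.0005,0.0002,0.0,0.001,0.088],[1,-0.0508,0.0006,0.0002,0.0,0.0,0.087],[1,-0.0499,0.0017,0.0002,0.001,0.0,0.088],[1,-0.0491,0.0028,0.0001,0.0,0.001,0.087],[1,-0.0483,0.0037,0.0001,0.001,-0.0,0.088],[1,-0.0474,0.0047,0.0001,0.0,0.0,0.087],[1,-0.0465,0.0056,0.0,0.001,0.001,0.088],[1,-0.0457,0.0065,0.0,0.0,-0.0,0.087],[1,-0.0447,0.0074,0.0001,0.0,0.0,0.088]]]
```

```bash
python3 -m inch '[[[1,-0.056,-0.002,-0.02,0,0,0.088],[1,-0.056,-0.001,-0.02,0,0,0.088],[1,-0.056,0.001,-0.02,0,0,0.088],[1,-0.056,0.002,-0.02,0,0,0.088],[1,-0.056,-0.01,-0.02,0,0,0.088],[1,-0.056,-0.008,-0.02,0,0,0.088],[1,-0.055,-0.007,-0.02,0,0,0.088],[1,-0.0545,-0.005,-0.02,0,0,0.088],[1,-0.054,-0.004,-0.02,0,0,0.088],[1,-0.053,-0.003,-0.02,0,0,0.088]]]'
python3 - <<'E'
from h import *
p0,R0,s=now();print(p0,s["joint_pos"].round(3))
RB=Ro.from_matrix(np.c_[bx,-by,-bz])
rv=(R0.inv()*RB).as_rotvec();print(rv)
E
```

```text
t: 29.55
ee_pos: [650.0, 499.3, 475.1]
tcp_rot: [0.001, 0.557, 0.831, 0.002]
force: [0.7, -0.3, 0.1]
gripper_width: 0.6
[650.02409544 499.32883712 475.13494627] [-0.954  0.779  0.727  0.635 -0.506  1.831 -0.142]
[ 0.00364483 -0.00273854  0.85298891]
```

```bash
python3 -m inch '[[[1,-0.052,-0.01,0.001,0,0,0.088],[1,-0.0515,-0.010,0.001,0,0,0.088],[1,-0.051,-0.008,0.001,0,0,0.087],[1,-0.05,-0.006,0.001,0,0,0.088],[1,-0.05,-0.004,0.001,0,0,0.087],[1,-0.05,-0.002,0.001,0,0,0.088],[1,-0.05,0,0.001,0,0,0.087],[1,-0.05,0,0,0,0,0.088],[1,-0.05,0,0,0,0,0.087],[1,-0.05,0,0,0,0,0.066]]]'
python3 - <<'E'
from h import *
from plant import env
p0,R0,s=now();print(p0,s["joint_pos"].round(3))
print((p0-O)@bx,(p0-O)@by)
p1=slope(-118,30,190);print(p1)
rows(p0,R0,line(p0,R0,p1,Rlock,10),1)
im,d=env.read_camera("scene");cv2.imwrite("pics/s11.png",im)
E
```

```text
t: 30.8
ee_pos: [594.6, -18.9, 469.1]
tcp_rot: [-0.007, 0.858, 0.513, 0.009]
force: [-0.0, 0.8, 0.6]
gripper_width: 0.5
[594.61643694 -18.85894441 469.11690114] [-0.835  0.319  1.07   1.426 -0.302  1.555 -0.276]
-58.78520841100243 -55.224515080330654
[464.26827614 -89.25759964 262.0739891 ]
[[[1,-0.0129,-0.0081,0.0204,0.001,0.064,-0.003],[1,-0.0141,-0.0081,0.0196,0.001,0.064,-0.003],[1,-0.0153,-0.0081,0.0187,0.0,0.064,-0.003],[1,-0.0164,-0.0082,0.0176,0.001,0.064,-0.003],[1,-0.0175,-0.0082,0.0165,0.001,0.064,-0.003],[1,-0.0185,-0.0083,0.0154,0.001,0.064,-0.003],[1,-0.0195,-0.0083,0.0142,0.001,0.064,-0.003],[1,-0.0202,-0.0084,0.013,0.001,0.064,-0.003],[1,-0.0211,-0.0083,0.0116,0.001,0.064,-0.003],[1,-0.0217,-0.0085,0.0103,0.0,0.064,-0.004]]]
```

View pics/s11.png

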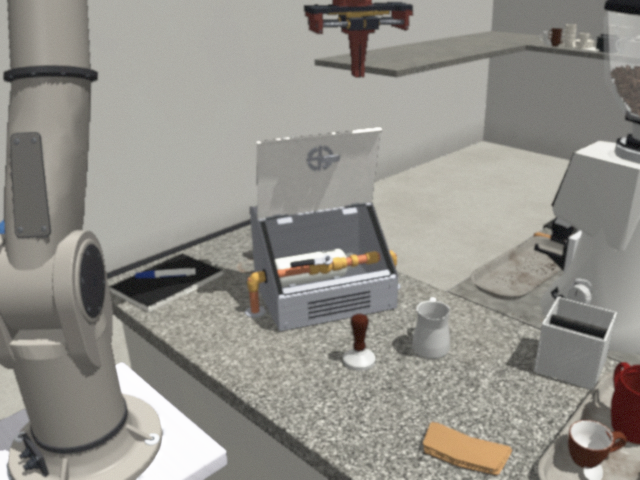

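```bash
cat > kin.py <<'E'
from h import *
from scipy.optimize import least_squares
D=[ # joints, pos, quat
([-1.36808571,.47779722,.02235511,1.55642494,-.0115156,1.10930269,-.08311937],[206.27250912,642.08554012,221.69515111],[-7.65524961e-05,.154789421,.987947074,-.000898704721]),
([-0.718,.147,.315,1.764,-.428,1.113,.162],[507.9,292.0,356.8],[-.098,.541,.82,.156]),
([-.061,.298,.702,2.088,-.959,1.179,.687],[488.3,-111.2,233.4],[-.171,.81,.483,.283]),
([-.133,.376,.617,2.134,-1.089,1.051,.749],[519.5,-48.1,178.4],[-.169,.802,.501,.278]),
([.02261572,.45809994,.33644474,2.16874026,-1.23740587,.8905782,2.28402998],[539.1,-10.3,117.2],[.063,.28,.898,.333]),
([-.44,.27,.57,2.04,-.42,.83,1.57],[530.3,-28.5,184.3],[.036,.189,.978,.084]),
([-.87,.56,.7,1.64,.18,1.46,.97],[547.0,5.0,274.9],[-.08,.176,.93,-.313]),
([-.91,.75,.71,1.48,.28,1.7,.97],[561.1,33.4,298.6],[-.122,.162,.869,-.451]),
([-.94,.95,.78,1.3,.3,1.9,1.05],[585.8,83.2,312.7],[-.154,.149,.811,-.544]),
([-1.09,1.27,1.39,1.17,-.07,1.92,1.47],[606.7,126.5,330.8],[-.149,.144,.814,-.543]),
([-1.15,.52,1.41,1.42,-.56,1.59,1.42],[605.7,125.8,463.4],[.015,.173,.985,.026]),
([-.97,-.15,1.28,1.81,-.41,1.4,.28],[463.7,-70.1,440.9],[-.144,.712,.648,.231]),
([-1.16,-.34,1.45,2.32,-.43,.78,.13],[420.1,-34.2,231.],[-.156,.81,.494,.276]),
([-1.203,-.336,1.455,2.18,-.352,.836,.008],[470.2,-57.7,275.1],[-.134,.815,.492,.276]),
([-1.021,-.287,1.081,1.813,-.225,1.334,.075],[466.2,-35.7,454.9],[-.109,.694,.678,.217]),
([-1.488,.206,.852,1.589,-.32,1.319,.209],[434.7,417.9,420.7],[-.04,.375,.922,.085]),
([-1.86,.406,.621,1.852,-.268,.981,.155],[170.8,551.2,190.],[.004,.145,.989,-.006]),
([-1.525,.974,.565,.692,-.45,1.555,.112],[262.1,871.1,263.1],[.005,.141,.99,0]),
([-.954,.779,.727,.635,-.506,1.831,-.142],[650.0,499.3,475.1],[.001,.557,.831,.002]),
([-.835,.319,1.07,1.426,-.302,1.555,-.276],[594.6,-18.9,469.1],[-.007,.858,.513,.009]),
]
def fk(P,q,sg):
    psi=P[0];off=P[1:22].reshape(7,3);tl=P[22];yaw=P[23]
    R=Ro.from_euler('z',psi);p=np.zeros(3)
    for i in range(7):
        p=p+R.apply(off[i])
        R=R*Ro.from_rotvec(([0,0,sg[i]] if i%2==0 else [0,sg[i],0])*np.array(q[i]))
    p=p+R.apply([0,0,tl]);return p,R*Ro.from_euler('z',yaw)
def res(P,sg):
    o=[]
    for q,p,qq in D:
        pp,R=fk(P,q,sg);o+=list((pp-p)/3);o+=list((Rq(qq).inv()*R).as_rotvec()*100)
    o+=list((P-P0)/400)
    return np.array(o)
P0=np.zeros(24);o=np.zeros((7,3));o[0,2]=100;o[1,2]=200;o[2,2]=0;o[3,2]=400;o[5,2]=400;P0[1:22]=o.ravel();P0[22]=300
E
cat > fit.py <<'E'
from kin import *
import kin, itertools
best=None
for s1,s3,s5,s7 in itertools.product([-1],[1,-1],[1,-1],[1,-1]):
  for y0 in (0,1.57,3.14,-1.57):
   for rev in (1,-1):
    sg=[s1,rev,s3,rev,s5,rev,s7]; Pi=P0.copy();Pi[23]=y0
    if rev<0: Pi[0]=np.pi
    kin.P0=Pi
    r=least_squares(res,Pi,args=(sg,),max_nfev=40,loss='soft_l1')
    if best is None or r.cost<best[0]: best=(r.cost,sg,r.x);print(r.cost,sg,y0)
c,sg,P=best
np.save("P.npy",P);np.save("sg.npy",sg)
print(P[0],P[1:22].reshape(7,3).round(1),P[22:])
for q,p,qq in D:
    pp,R=fk(P,q,sg);print((pp-p).round(1),np.degrees((Rq(qq).inv()*R).as_rotvec()).round(2))
E
time python3 fit.py
```

```text
5294.615162836506 [-1, 1, 1, 1, 1, 1, 1] 0
5102.309243794218 [-1, 1, 1, 1, 1, 1, 1] 1.57
4613.551838927511 [-1, -1, 1, -1, 1, -1, 1] -1.57
4306.349369599957 [-1, 1, 1, 1, 1, 1, -1] 3.14
3361.991578713053 [-1, -1, 1, -1, 1, -1, -1] 3.14
3021.846133333096 [-1, 1, -1, 1, 1, 1, -1] 0
2986.2842300576845 [-1, 1, -1, 1, 1, 1, -1] 1.57
2922.3445221722604 [-1, 1, -1, 1, 1, 1, -1] 3.14
2891.0518550024312 [-1, 1, -1, 1, 1, 1, -1] -1.57
2006.5420020806832 [-1, 1, -1, 1, -1, 1, 1] 0
2006.5419979152553 [-1, 1, -1, 1, -1, 1, 1] 1.57
2006.5419978948414 [-1, -1, -1, -1, -1, -1, 1] -1.57
9.020430828433 [-1, 1, -1, 1, -1, 1, -1] 0
9.020430580976576 [-1, -1, -1, -1, -1, -1, -1] 0
9.020422845496569 [-1, 1, -1, 1, -1, 1, -1] 1.57
0.000248037373164038 [[ 1.000e-01 -4.000e-01  9.340e+01]
 [-7.000e-01 -1.600e+01  1.934e+02]
 [ 2.000e-01 -1.600e+01  7.210e+01]
 [-1.300e+00 -1.520e+01  4.722e+02]
 [ 2.000e-01 -1.510e+01  3.600e+01]
 [-1.500e+00 -3.000e-01  4.361e+02]
 [-2.000e-01 -3.000e-01  1.950e+01]] [319.5030345    1.57123458]
[ 0.4 -0.6  0.5] [-0.   -0.    0.01]
[-0.2 -0.5  0.9] [-0.02  0.05  0.01]
[0.1 0.4 0.3] [0.02 0.05 0.06]
[0.8 0.4 0.6] [ 0.    0.04 -0.08]
[0.4 0.2 0.2] [ 0.04 -0.    0.04]
[-0.9 -3.1 -1.1] [0.02 0.03 0.32]
[ 0.8  2.6 -1.6] [ 0.19 -0.22 -0.34]
[0.4 1.1 0.1] [ 0.29 -0.33 -0.52]
[-3.1 -3.2 -0.9] [ 0.16  0.66 -0.28]
[-1.6  3.2  2.7] [ 0.04 -0.17 -0.01]
[ 1.7 -2.4 -2.1] [ 0.32 -0.29  0.47]
[ 1.9 -3.5  0.1] [-0.37 -0.28  0.35]
[-2.4  3.2 -0.3] [ 0.56  0.19 -0.07]
[ 1.1 -0.7  0.7] [-0.   -0.01  0.12]
[-0.2 -0.2  0.6] [-0.02  0.    0.02]
[-0.4 -0.1 -0.1] [ 0.02  0.01 -0.01]
[0.6 0.1 0.2] [-0.01 -0.02  0.02]
[-0.1  0.8 -0. ] [-0.02  0.05 -0.02]
[-0.4  0.6 -0.5] [ 0.01  0.06 -0.09]
[ 0.   0.6 -0.2] [-0.    0.05 -0.01]
real	6m36.402s
user	6m35.069s
sys	0m0.432s
```

```bash
cat > sim.py <<'E'
from kin import *
P=np.load("P.npy");sg=np.load("sg.npy")
lo=np.array([-2.96,-.34,-1.41,.24,-1.37,.17,-2.96]);hi=np.array([2.96,2.1,1.46,2.44,4.51,1.92,2.96])
F=lambda q:fk(P,q,sg)
def jac(q):
    p,R=F(q);J=np.zeros((6,7));e=1e-5
    for i in range(7):
        q2=np.array(q,float);q2[i]+=e;p2,R2=F(q2)
        J[:3,i]=(p2-p)/e/1000*1;J[3:,i]=(R2*R.inv()).as_rotvec()/e
    return J
def step(q,p,R,sub=3):
    for _ in range(sub):
        pc,Rc=F(q);e=np.r_[(p-pc)/1000,(R*Rc.inv()).as_rotvec()]
        J=jac(q);act=np.ones(7,bool)
        for _ in range(3):
            Ja=J[:,act];d=np.zeros(7);d[act]=Ja.T@np.linalg.solve(Ja@Ja.T+1e-5*np.eye(6),e)
            bad=act&(((q+d<lo+.004)&(d<0))|((q+d>hi-.004)&(d>0)))
            if not bad.any():break
            act&=~bad
        q=np.clip(q+d,lo,hi)
    return q
def run(q,w,verbose=True):
    for k,(p,R) in enumerate(w):
        q=step(q,p,R)
        if verbose and (k%5==4 or k==len(w)-1):
            pc,Rc=F(q);print(k,q.round(2),"err",np.linalg.norm(pc-p).round(1),np.degrees((R*Rc.inv()).magnitude()).round(1))
    return q
E
python3 - <<'E'
from sim import *
# validate: replay t=28.3 -> 29.55 -> 30.8
q=np.array(D[17][0]);a1=D[18];a2=D[19]
q1=run(q,line(np.array(D[17][1]),Rq(D[17][2]),np.array(a1[1]),Rq(a1[2]),10),False);print(q1.round(2),a1[0])
q2=run(np.array(a1[0]),line(np.array(a1[1]),Rq(a1[2]),np.array(a2[1]),Rq(a2[2]),10),False);print(q2.round(2),a2[0])
q3=run(np.array(D[0][0]),line(np.array(D[0][1]),Rq(D[0][2]),np.array(D[1][1]),Rq(D[1][2]),10),False);print(q3.round(2),D[1][0])
q=np.array(a2[0]);p0,R0=F(q)
print("direct")
q=run(q,line(p0,R0,slope(-118,62,130),Rlock,10))
q=run(q,line(slope(-118,62,130),Rlock,slope(-118,62,-25),Rlock,10))
pts=[slope(-100+62*np.sin(A)-17*np.cos(A),62*np.cos(A)+17*np.sin(A),-25) for A in np.linspace(0.05,1.57,10)]
for i in range(9): q=run(q,line(pts[i],Rlock,pts[i+1],Rlock,5))
E
```

```text
[-0.96  0.79  0.77  0.64 -0.54  1.84 -0.13] [-0.954, 0.779, 0.727, 0.635, -0.506, 1.831, -0.142]
[-0.84  0.32  1.08  1.43 -0.31  1.56 -0.27] [-0.835, 0.319, 1.07, 1.426, -0.302, 1.555, -0.276]
[-0.74  0.15  0.34  1.77 -0.43  1.11  0.17] [-0.718, 0.147, 0.315, 1.764, -0.428, 1.113, 0.162]
direct
4 [-0.83  0.09  1.07  1.9  -0.45  1.15 -0.07] err 0.0 0.0
9 [-0.44  0.27  1.01  2.25 -1.03  1.13  0.75] err 0.0 0.0
4 [-0.43  0.41  0.9   2.3  -1.24  1.07  0.88] err 0.0 0.0
9 [ 0.    0.42  0.22  2.29 -1.32  0.76  0.9 ] err 0.0 0.0
4 [-0.02  0.4   0.22  2.29 -1.32  0.75  0.85] err 0.0 0.0
4 [-0.04  0.39  0.22  2.28 -1.31  0.74  0.82] err 0.0 0.0
4 [-0.06  0.38  0.22  2.27 -1.29  0.74  0.78] err 0.0 0.0
4 [-0.07  0.37  0.22  2.26 -1.28  0.74  0.75] err 0.0 0.0
4 [-0.09  0.37  0.22  2.24 -1.26  0.74  0.71] err 0.0 0.0
4 [-0.1   0.37  0.23  2.22 -1.25  0.74  0.68] err 0.0 0.0
4 [-0.1   0.37  0.23  2.2  -1.23  0.75  0.66] err 0.0 0.0
4 [-0.11  0.38  0.24  2.17 -1.22  0.76  0.63] err 0.0 0.0
4 [-0.11  0.39  0.24  2.15 -1.2   0.77  0.62] err 0.0 0.0
```

```bash
python3 - <<'E'
from h import *
p0,R0,s=now()
rows(p0,R0,line(p0,R0,slope(-118,62,130),Rlock,10),1)
E
```

```text
[[[1,-0.0086,-0.0114,0.0254,0.001,0.064,-0.004],[1,-0.0101,-0.0115,0.0248,0.002,0.064,-0.005],[1,-0.0116,-0.0114,0.0241,0.001,0.064,-0.004],[1,-0.0131,-0.0115,0.0233,0.001,0.064,-0.004],[1,-0.0145,-0.0115,0.0224,0.002,0.064,-0.005],[1,-0.0159,-0.0116,0.0216,0.001,0.064,-0.004],[1,-0.0172,-0.0116,0.0204,0.001,0.065,-0.004],[1,-0.0184,-0.0116,0.0193,0.002,0.064,-0.005],[1,-0.0195,-0.0117,0.0181,0.001,0.064,-0.004],[1,-0.0207,-0.0117,0.0169,0.001,0.064,-0.004]]]
```

```bash
python3 -m inch '[[[1,-0.0086,-0.0114,0.0254,0.001,0.064,-0.004],[1,-0.010,-0.0115,0.0248,0.002,0.064,-0.005],[1,-0.0116,-0.0114,0.024,0.001,0.064,-0.004],[1,-0.013,-0.0115,0.0233,0.001,0.064,-0.004],[1,-0.0145,-0.0115,0.0224,0.002,0.064,-0.005],[1,-0.016,-0.0116,0.0216,0.001,0.064,-0.004],[1,-0.017,-0.0116,0.0204,0.001,0.065,-0.004],[1,-0.0184,-0.0116,0.0193,0.002,0.064,-0.005],[1,-0.0195,-0.0117,0.018,0.001,0.064,-0.004],[1,-0.0207,-0.0117,0.017,0.001,0.064,-0.004]]]'
python3 - <<'E'
from sim import *
rel();p,R,s=now();v=p-H;print("slope",v@sx,v@sy,v@sz,s["joint_pos"].round(2))
w=line(p,R,slope(-120,62,20),Rlock,9);rows(p,R,w,1)
q=run(s["joint_pos"],w);q=run(q,line(slope(-120,62,20),Rlock,slope(-120,62,-27),Rlock,5))
E
```

```text
t: 32.1
ee_pos: [444.3, -34.5, 211.5]
tcp_rot: [-0.181, 0.795, 0.496, 0.298]
force: [0.2, 1.2, -0.5]
gripper_width: -0.1
slope rel knob axis: 8.5 72.3 out 125.4 rot err [-0.1  2.8 -0.5] F sz -1.1 F [ 0.2  1.2 -0.5] T [-0.61  0.39  0.06] w -0.1 t 32.1
slope -117.54692633495286 72.34724825875071 125.40826400997997 [-0.42  0.28  1.01  2.28 -1.08  1.16  0.83]
[[[1,-0.0009,0.0011,0.0117,0.0,-0.005,0.001],[1,-0.0007,0.0011,0.0117,0.001,-0.006,0.001],[1,-0.0008,0.0012,0.0117,-0.0,-0.005,0.001],[1,-0.0006,0.0011,0.0117,0.0,-0.006,0.001],[1,-0.0006,0.0011,0.0117,0.0,-0.005,0.001],[1,-0.0006,0.0011,0.0117,0.001,-0.006,0.001],[1,-0.0004,0.0012,0.0117,-0.0,-0.005,0.001],[1,-0.0004,0.0011,0.0117,0.0,-0.005,0.001],[1,-0.0004,0.0012,0.0117,0.001,-0.006,0.001]]]
4 [-0.42  0.39  0.93  2.31 -1.22  1.11  0.9 ] err 0.0 0.0
8 [-0.43  0.48  0.87  2.31 -1.34  1.07  0.95] err 0.0 0.0
4 [-0.09  0.44  0.34  2.3  -1.36  0.8   0.93] err 0.0 0.0
```

```bash
python3 - <<'E'
from sim import *
p,R,s=now()
for dt in(0,.1,.17):
  for yw in(-.4,0,.4):
    Rv=Ro.from_rotvec(by*dt)*Rlock*Ro.from_rotvec([0,0,yw])
    print(dt,yw)
    q=run(s["joint_pos"],line(p,R,slope(-120,62,20),Rv,9),False);print(q.round(2))
    q=run(q,line(slope(-120,62,20),Rv,slope(-120,62,-25),Rv,5),False);print(q.round(2))
    pts=[slope(-100+62*np.sin(A)-17*np.cos(A),62*np.cos(A)+17*np.sin(A),-25) for A in np.linspace(0.05,1.57,10)]
    for i in range(9): q=run(q,line(pts[i],Rv,pts[i+1],Rv,3),False)
    print(q.round(2))
E
```

```text
0 -0.4
[-0.4   0.46  0.81  2.31 -1.32  1.03  1.34]
[-0.06  0.43  0.31  2.3  -1.35  0.79  1.32]
[-0.18  0.4   0.32  2.15 -1.23  0.8   1.04]
0 0
[-0.43  0.48  0.87  2.31 -1.34  1.07  0.95]
[-0.11  0.44  0.36  2.3  -1.36  0.81  0.93]
[-0.22  0.4   0.38  2.16 -1.25  0.82  0.65]
0 0.4
[-0.47  0.51  0.92  2.31 -1.35  1.1   0.56]
[-0.07  0.44  0.32  2.3  -1.35  0.8   0.52]
[-0.19  0.4   0.34  2.15 -1.23  0.8   0.24]
0.1 -0.4
[-0.5   0.42  0.85  2.3  -1.23  0.94  1.2 ]
[-0.49  0.5   0.78  2.3  -1.36  0.91  1.27]
[-0.6   0.47  0.81  2.15 -1.25  0.93  1.  ]
0.1 0
[-0.54  0.44  0.91  2.3  -1.24  0.98  0.82]
[-0.47  0.49  0.75  2.3  -1.35  0.89  0.86]
[-0.58  0.46  0.78  2.15 -1.24  0.91  0.59]
0.1 0.4
[-0.58  0.47  0.97  2.3  -1.26  1.01  0.44]
[-0.45  0.48  0.72  2.3  -1.34  0.88  0.46]
[-0.56  0.46  0.76  2.15 -1.23  0.9   0.19]
0.17 -0.4
[-0.57  0.4   0.88  2.28 -1.15  0.89  1.09]
[-0.55  0.48  0.8   2.29 -1.28  0.85  1.16]
[-0.66  0.47  0.85  2.13 -1.16  0.9   0.9 ]
0.17 0
[-0.61  0.43  0.95  2.28 -1.17  0.92  0.71]
[-0.6   0.51  0.86  2.29 -1.3   0.89  0.79]
[-0.71  0.5   0.91  2.13 -1.19  0.94  0.52]
0.17 0.4
[-0.66  0.46  1.01  2.29 -1.2   0.96  0.34]
[-0.64  0.54  0.92  2.29 -1.33  0.93  0.41]
[-0.74  0.53  0.97  2.13 -1.22  0.97  0.15]
```

```bash
cat >> h.py <<'E'
Rv=Ro.from_rotvec(by*.17)*Rlock
def st():
    p,R,s=now();v=p-H;f=s["force"]
    print("slope",(v@sx).round(1),(v@sy).round(1),(v@sz).round(1),"roterr",np.degrees((Rv.inv()*R).as_rotvec()).round(1),"F slope",(f@sx).round(1),(f@sy).round(1),(f@sz).round(1),"q",s["joint_pos"].round(2),"t",s["t"])
E
python3 - <<'E'
from h import *
p,R,s=now();rows(p,R,line(p,R,slope(-122,62,10),Rv,10),1)
E
```

```text
[[[1,-0.001,0.001,0.0115,0.0,-0.022,0.001],[1,-0.0008,0.001,0.0115,0.001,-0.022,0.001],[1,-0.0005,0.001,0.0116,-0.0,-0.022,0.001],[1,-0.0002,0.001,0.0115,0.0,-0.022,0.001],[1,-0.0,0.001,0.0116,0.001,-0.021,0.0],[1,0.0002,0.0011,0.0115,-0.0,-0.022,0.001],[1,0.0005,0.001,0.0116,0.0,-0.022,0.001],[1,0.0008,0.001,0.0115,0.001,-0.022,0.001],[1,0.001,0.001,0.0115,-0.0,-0.022,0.001],[1,0.0012,0.0011,0.0115,0.0,-0.022,0.001]]]
```

```bash
python3 -m inch '[[[1,-0.001,0.001,0.0115,0,-0.022,0.001],[1,-0.001,0.001,0.0115,0,-0.022,0.001],[1,-0.0005,0.001,0.0115,0,-0.022,0.001],[1,0,0.001,0.0115,0,-0.022,0.001],[1,0,0.001,0.0115,0,-0.022,0.001],[1,0,0.001,0.0115,0,-0.022,0.001],[1,0.0005,0.001,0.0115,0,-0.022,0.001],[1,0.001,0.001,0.0115,0,-0.022,0.001],[1,0.001,0.001,0.0115,0,-0.022,0.001],[1,0.001,0.001,0.0115,0,-0.022,0.001]]]'
python3 - <<'E'
from h import *
from plant import env
st()
p,R,s=now();rows(p,R,line(p,R,slope(-122,62,-27),Rv,6),1)
im,d=env.read_camera("wrist");cv2.imwrite("pics/w12.png",im)
E
```

```text
t: 33.35
ee_pos: [486.7, 26.8, 113.5]
tcp_rot: [-0.123, 0.826, 0.511, 0.203]
force: [0.9, -0.0, -0.1]
gripper_width: 0.4
slope -119.8 61.7 2.9 roterr [-0.2 -0.8 -0.1] F slope 0.2 -0.9 -0.3 q [-0.62  0.46  0.92  2.29 -1.21  0.9   0.72] t 33.35
[[[1,0.0005,-0.0001,0.005,0.001,0.002,0.0],[1,0.0006,-0.0,0.0049,0.0,0.003,0.0],[1,0.0005,-0.0001,0.005,0.001,0.002,0.001],[1,0.0005,-0.0,0.005,0.0,0.002,-0.0],[1,0.0005,-0.0001,0.0049,0.001,0.003,0.0],[1,0.0005,-0.0,0.005,0.0,0.002,0.0]]]
```

View pics/w12.png

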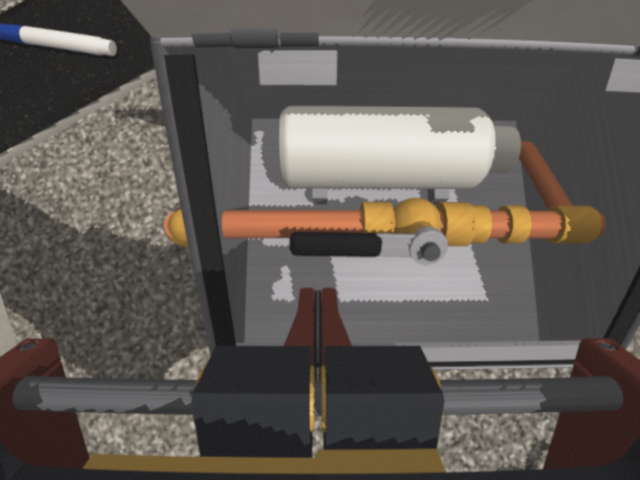

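```bash
python3 -m inch '[[[1,0.0003,0,0.005,0.001,0.002,0],[1,0.0003,0,0.005,0,0.002,0],[1,0.0003,0,0.005,0.001,0.002,0],[1,0.0003,0,0.005,0,0.002,0],[1,0.0003,0,0.005,0.001,0.002,0],[1,0.0003,0,0.003,0,0.002,0],[1,0,0,0,0,0,0],[1,0.006,0,0,0,0,0],[1,0.006,0,0,0,0,0],[1,0,0,0,0,0,0]]]'
python3 - <<'E'
from h import *
from plant import env
st()
im,d=env.read_camera("wrist");cv2.imwrite("pics/w13.png",im)
E
```

```text
t: 34.65
ee_pos: [497.7, 49.7, 92.7]
tcp_rot: [-0.127, 0.825, 0.51, 0.205]
force: [-0.4, -0.9, 0.3]
gripper_width: 0.3
slope -112.5 62.1 -29.2 roterr [-0.  -0.3  0. ] F slope -0.6 -0.1 0.9 q [-0.61  0.5   0.85  2.28 -1.3   0.87  0.75] t 34.65
```

View pics/w13.png

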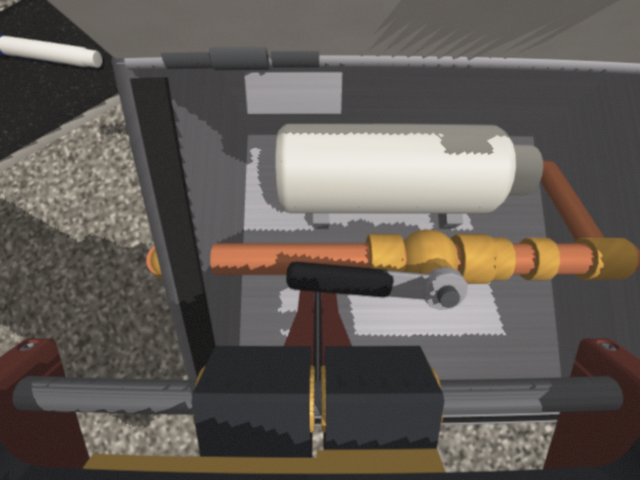

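```bash
python3 - <<'E'
from h import *
p,R,s=now()
ph=np.radians(np.linspace(-11.4,58,11))[1:]
w=[(slope(-100+62*np.sin(f),62*np.cos(f),-28),Rv) for f in ph]
rows(p,R,w,1)
E
```

```text
[[[1,0.0073,0.0003,-0.0025,-0.0,0.005,-0.0],[1,0.0074,-0.0001,-0.0013,-0.0,-0.0,-0.0],[1,0.0074,0.0007,-0.0013,-0.0,-0.0,-0.0],[1,0.0072,0.0017,-0.0012,-0.0,-0.0,-0.0],[1,0.0069,0.0026,-0.0012,-0.0,-0.0,-0.0],[1,0.0066,0.0033,-0.0011,-0.0,-0.0,-0.0],[1,0.0062,0.0042,-0.0011,-0.0,-0.0,-0.0],[1,0.0056,0.0049,-0.0009,-0.0,-0.0,-0.0],[1,0.005,0.0055,-0.0009,-0.0,-0.0,-0.0],[1,0.0043,0.0061,-0.0007,-0.0,-0.0,-0.0]]]
```

```bash
python3 -m inch '[[[1,0.0073,0,-0.002,0,0.003,0],[1,0.0074,0,-0.0013,0,0,0],[1,0.0074,0.0007,-0.0013,0,0,0],[1,0.0072,0.0017,-0.0012,0,0,0],[1,0.007,0.0026,-0.0012,0,0,0],[1,0.0066,0.0033,-0.001,0,0,0],[1,0.006,0.004,-0.001,0,0,0],[1,0.0056,0.005,-0.001,0,0,0],[1,0.005,0.0055,-0.001,0,0,0],[1,0.0043,0.006,-0.0007,0,0,0]]]'
python3 - <<'E'
from h import *
from plant import env
st()
p,R,s=now();v=p-slope(-100,0,0);print("phi",np.degrees(np.arctan2(v@sx,v@sy)),np.hypot(v@sx,v@sy))
im,d=env.read_camera("wrist");cv2.imwrite("pics/w14.png",im)
ph=np.radians(np.linspace(np.degrees(np.arctan2(v@sx,v@sy)),74,6))[1:]
w=[(slope(-100+60*np.sin(f),60*np.cos(f),-28),Rv) for f in ph]
rows(p,R,w,1)
E
```

```text
t: 35.95
ee_pos: [546.7, 85.0, 134.5]
tcp_rot: [-0.129, 0.825, 0.511, 0.205]
force: [-3.2, -0.8, -1.7]
gripper_width: 0.5
slope -44.7 34.0 -29.2 roterr [ 0.3 -0.2  0. ] F slope -2.8 2.5 -0.0 q [-0.71  0.48  0.89  2.16 -1.2   0.9   0.53] t 35.95
phi 58.374463783648466 64.89765931331861
[[[1,-0.0027,0.0054,-0.0007,-0.005,0.004,-0.001],[1,0.0015,0.0029,-0.0003,0.0,0.0,0.0],[1,0.0013,0.003,-0.0002,0.0,0.0,0.0],[1,0.0011,0.0031,-0.0002,0.0,0.0,0.0],[1,0.001,0.0031,-0.0002,0.0,0.0,0.0]]]
```

View pics/w14.png

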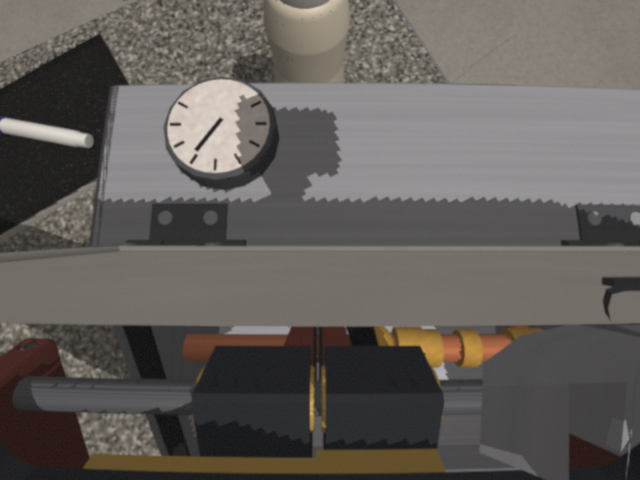

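```bash
python3 - <<'E'
from h import *
from plant import env
c=env.get_calibration("wrist");C=-c["R"].T@c["t"];v=C-H;print("cam box rel hinge",v@bx,v@by,v@bz,"elev",np.degrees(np.arctan2(v@bz,-v@bx)),np.hypot(v@bx,v@bz))
theta("t14")
E
```

```text
cam box rel hinge -19.08564583065448 32.2520991032445 132.36135442544486 elev 81.7948759315346 133.73028834976543
panel elev pct [25.1 35.2 48.8 56.9 79.3] 1813 theta med 1.514495981442812
```

View pics/t14.png

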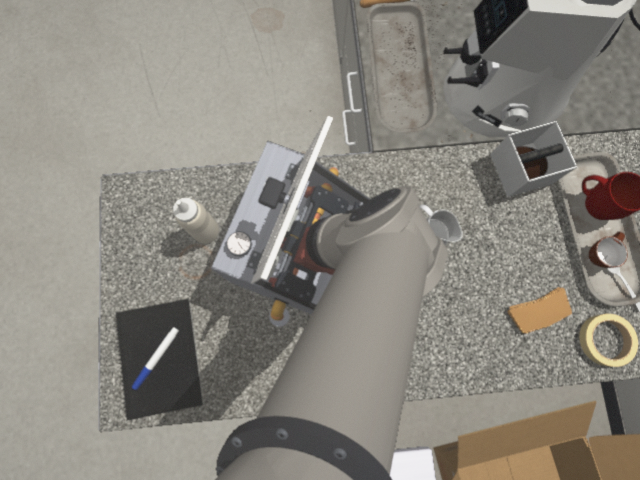

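```bash
python3 -m inch '[[[1,-0.003,0.005,0,-0.003,0.003,0],[1,0,0.003,0,0,0,0],[1,0,0.003,0,0,0,0],[1,0,0.003,0,0,0,0],[1,0,0.003,0,0,0,0],[1,0,0.003,0,0,0,0],[1,0,0.003,0,0,0,0],[1,0,0.003,0,0,0,0],[1,0,0.003,0,0,0,0],[1,0,0.003,0,0,0,0]]]'
python3 - <<'E'
from h import *
st()
E
```

```text
t: 37.3
ee_pos: [563.6, 78.2, 133.3]
tcp_rot: [-0.146, 0.82, 0.514, 0.204]
force: [-12.9, 2.9, 11.6]
gripper_width: 0.3
slope -44.3 15.8 -31.0 roterr [ 2.1  0.7 -0.2] F slope 4.7 12.9 11.1 q [-0.65  0.52  0.87  2.11 -1.2   0.97  0.55] t 37.3
```

```bash
python3 -m inch '[[[1,0,0.004,-0.001,0,0,0],[1,0,0.004,-0.001,-0.01,0,0],[1,0,0.004,0,-0.01,0,0],[1,0,-0.006,0,0,0,0],[1,-0.003,-0.008,0,0,0,0],[1,-0.003,-0.005,-0.01,0,0,0],[1,-0.005,0,-0.015,0,0,0],[1,-0.005,0,-0.02,0,0,0],[1,-0.005,0,-0.02,0,0,0],[1,-0.005,0,-0.02,0,0,0]]]'
python3 - <<'E'
from h import *
from plant import env
st()
im,d=env.read_camera("wrist");cv2.imwrite("pics/w15.png",im)
E
```

```text
t: 38.55
ee_pos: [521.0, 20.1, 199.0]
tcp_rot: [-0.144, 0.821, 0.513, 0.204]
force: [0.9, -1.0, 0.2]
gripper_width: 0.8
slope -59.8 28.0 64.4 roterr [1.8 0.7 0. ] F slope -0.3 -1.2 0.4 q [-0.67  0.36  1.    2.13 -0.99  1.04  0.48] t 38.55
```

View pics/w15.png

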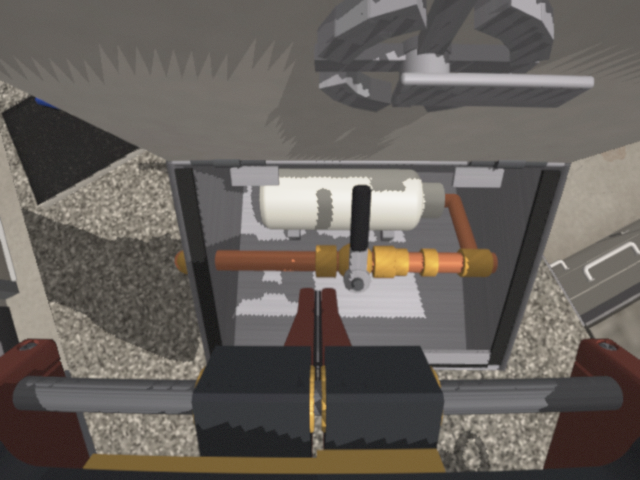

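```bash
python3 -m inch '[[[1,-0.01,0,-0.03,0,0,0],[1,-0.01,0,-0.03,0,0,0],[1,-0.01,0,-0.03,0,0,0],[1,-0.01,0,-0.03,0,0,0],[1,0,0,0,0,0,0],[1,0,0,0,0,0,0],[1,0,0,0,0,0,0],[1,0,0,0,0,0,0],[1,0,0,0,0,0,0],[1,0,0,0,0,0,0]]]'
python3 - <<'E'
from h import *
from plant import env
st()
c=env.get_calibration("wrist");im,d=env.read_camera("wrist");cv2.imwrite("pics/w16.png",im)
# sleeve: dark pixels near predicted closed handle
m=np.zeros(im.shape[:2],np.uint8)
q=proj(np.array([slope(-100+r,y,-20) for r,y in((22,-20),(85,-20),(85,25),(22,25))]),c).astype(np.int32)
cv2.fillPoly(m,[q],1)
b=((im.max(-1)<45)&(m>0)).astype(np.uint8)
k,l,sta,ce=cv2.connectedComponentsWithStats(b);i=1+np.argmax(sta[1:,4]);print(sta[i],ce[i])
vv,uu=np.nonzero(l==i)
un=cv2.undistortPoints(np.stack([uu,vv],-1).reshape(-1,1,2).astype(float),c["intrinsics"],c["dist_coeffs"]).reshape(-1,2)
rays=np.c_[un,np.ones(len(un))]@c["R"];C=-c["R"].T@c["t"];o=slope(0,0,-20)
X=C+rays*(((o-C)@sz)/(rays@sz))[:,None];S=np.c_[(X-H)@sx,(X-H)@sy]
print("sleeve x",np.percentile(S[:,0],[2,50,98]),"y",np.percentile(S[:,1],[2,50,98]))
d=np.linalg.svd(S-S.mean(0),full_matrices=False)[2][0];d*=np.sign(d[0]);print("angle of axis rad (1.57=closed)",np.arctan2(d[0],d[1]), "from stem", np.arctan2(S[:,0].mean()+100,S[:,1].mean()))
theta("t16")
im,_=env.read_camera("scene");cv2.imwrite("pics/s16.png",im)
E
```

```text
t: 39.85
ee_pos: [481.6, -70.4, 288.5]
tcp_rot: [-0.142, 0.822, 0.511, 0.206]
force: [0.2, -0.3, 0.4]
gripper_width: -0.0
slope -82.3 22.9 195.7 roterr [1.4 0.8 0.2] F slope 0.2 -0.3 0.4 q [-0.66  0.18  1.16  2.05 -0.74  1.19  0.38] t 39.85
[339 127  12  49 452] [344.07522124 151.38716814]
sleeve x [-68.80313596 -45.8255278  -22.07109109] y [-5.33129654 -0.08688384  4.63251421]
angle of axis rad (1.57=closed) 1.5641558261154245 from stem 1.5742934215444107
panel elev pct [78.3 78.4 78.8 79.2 80. ] 377 theta med 2.038245980026295
```

View pics/w16.png

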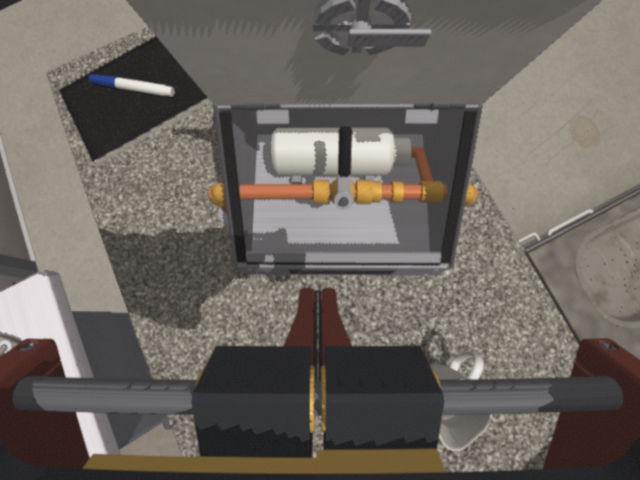

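View pics/t16.png

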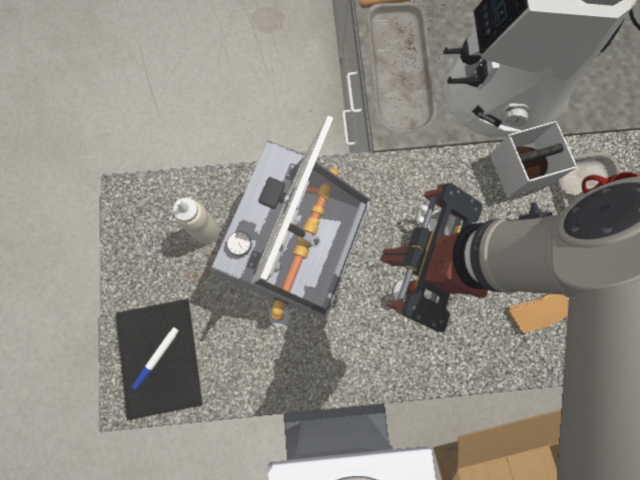

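```bash
python3 - <<'E'
from h import *
from plant import env
st()
c=env.get_calibration("wrist");im=cv2.imread("pics/w16.png")
th=2.035
def back(u,v,h,c):
    un=cv2.undistortPoints(np.array([[[u,v]]],float),c["intrinsics"],c["dist_coeffs"])[0,0]
    ray=np.r_[un,1]@c["R"];C=-c["R"].T@c["t"];px=np.cos(a-th)*bx+np.sin(a-th)*bz; pz=-np.sin(a-th)*bx+np.cos(a-th)*bz
    X=C+ray*(((H+h*pz-C)@pz)/(ray@pz))-H;return X@px,X@by
q=proj(np.array([pan(th,-126,0,0),pan(th,-126,40,0),pan(th,-126,-40,0)]),c);print(q)
for h in(-15,-25):print([np.round(back(u,v,h,c),1) for u,v in((360,32),(430,30),(430,47),(372,48))])
cv2.imwrite("pics/w16z.png",cv2.resize(im[0:70,290:450],None,fx=5,fy=5))
t=cv2.imread("pics/t16.png");ct=env.get_calibration("top")
big=cv2.resize(t[165:225,235:315],None,fx=8,fy=8,interpolation=cv2.INTER_CUBIC)
pts=proj(np.array([pan(th,-126+x,y,46) for x,y in((6.5,21),(6.5,-21),(-6.5,-21),(-6.5,21))]),ct)
cv2.polylines(big,[((pts-[235,165]+.5)*8).astype(np.int32)],True,(0,255,0),1)
cv2.imwrite("pics/t16z.png",big)
E
```

```text
slope -82.4 22.7 195.9 roterr [1.4 0.8 0.2] F slope -0.0 -0.1 0.3 q [-0.66  0.18  1.16  2.05 -0.74  1.19  0.38] t 40.0
[[358.75777367  16.10301922]
 [288.0018994   16.7924771 ]
 [429.69686829  16.32881947]]
[array([-135. ,    0.2]), array([-136.9,  -36.7]), array([-121.1,  -41.4]), array([-119.8,   -8.2])]
[array([-150.8,    1.8]), array([-152.6,  -32. ]), array([-138.1,  -36.3]), array([-136.9,   -5.9])]
```

View pics/w16z.png

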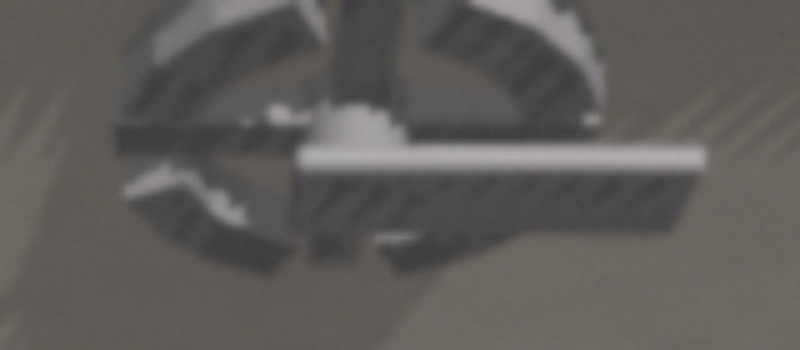

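View pics/t16z.png

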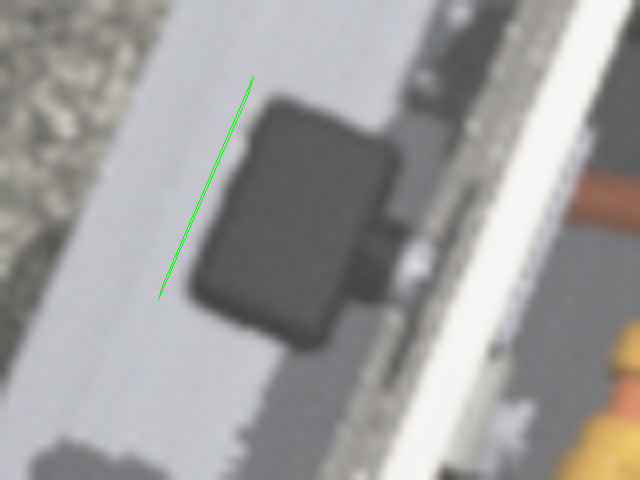

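```bash
python3 -c "
from plant import env
print(env.finish_job(), env.state()['t'])"
```

```text
the job is handed in; nothing more can be done
the job is handed in; nothing more can be done
```

I released the latch, stood the panel open and closed the valve, then handed the job in at about 40 s. The hand-in gives no verdict, so this rests on my own checks.

**What I did:**
- **Latch:** I gripped the knob, pressed it in about 9 mm and turned it 90° anticlockwise.
- **Panel:** I swung it up by the knob and let go.
- **Valve:** I pushed the handle round to its stop with the closed fingertips.

**Last checks before hand-in:**

| Item | Reading | Needed |
|---|---|---|
| Panel angle | about 2.04 rad, unchanged over the last looks | over 1.8 |
| Valve handle | 1.56–1.57 rad, crosswise to the pipe | over 1.48 |
| Latch | cam bar within about 3° of level, cross pin apparently in its notch | released, over 1.4 |
| Arm | clear of everything, force near zero | touching nothing |

**What failed or disagreed:**
- **Arm posture:** My first approach to the valve ran joints 2 and 3 up against their range limits. I swung the arm back to the left and came in again, which cost about 9 s.
- **Knob height:** In the last top picture the knob's top looked several mm closer to the panel than expected. I took this as calibration error, because the pin appeared to be in its notch.
- **Objects by the box:** I checked the jug, tamper and bottle only by eye. The bottle looked where it was. The arm hid most of the jug and the tamper in the last top picture.

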